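Unlatch the curing box, latch its hatch open and take out the work

ROBOT

A 6-joint arm with a two-finger parallel gripper is mounted at the origin on the work surface. World frame = base frame: x ahead of the robot, y to its left, z up, the work surface at z = 0. Lengths are in m, angles in degrees, forces in N, time in s.
With the tool pointing down it reaches from about 0.375 to 0.9 m from the base axis. Payload 3.1 kg.
Tool frame: the origin (TCP) lies midway between the tips of the shut fingers; the grasp point (between the pads) lies bot.hold_point_z behind it (bot.hold_point_z is the distance from the TCP to the grasp point, in m); z points along the fingers, y is the direction in which the jaws open and shut (so a half turn about z gives the same grasp; the last joint's range is limited). The gripper opens to 87 mm and grips with 3 to 60 N. Pads are 19 mm wide; open, the fingers measure 117 mm over their backs; the gripper's body (75 mm by 190 mm) begins 51 mm behind the grasp point.
Start: joints at [54.46, 30.224, 82.088, -0, 67.689, -10.227], TCP at [0.267, 0.565, 0.187] pointing down, gripper open.
Joint ranges: [-176.69, 176.69], [-43.24, 126.21], [12.49, 139.97], [-82, 262], [0, 151.66], [-163.58, 163.58]. Speed limits (degrees/s): [159.86, 159.86, 180, 180, 180, 180].

INTERFACE

Orientations are given as a 3x3 rotation matrix whose columns are the frame's x, y, z axes.
In Python, from rig import bot, vision, order gives the robot as it stands. The module is installed in compiled form; this text tells all that it offers.
- The arm moves only by the tool move_arm, never from a script. Its argument "moves" is a list of rows, each an object of numbers: "hand": the finger opening in mm, from 0 to 87; "x", "y", "z": the shift along the tool's x, y, z in units of 25 mm (1.0 is 25 mm); "wx", "wy", "wz": the turn, a rotation vector about the tool's x, y, z in degrees. In form: [{"hand": .., "x": .., "y": .., "z": .., "wx": .., "wy": .., "wz": ..}, ...]. A call has 1 to 20 rows; each row shifts and turns the commanded pose from where the row before left it, along the tool's axes as they then stand; what a row does not reach is not made up. A row lasts 1/10 s, in which the tool goes at most 50 mm and 8.59 degrees, less where a joint would pass 70% of its speed; a pose out of reach is approached as far as the arm can. A call is refused whole if a number of a shift passes 1 or a number of a turn 8.59, either way. A call with a gripper value outside its range is refused whole. The fingers move at their own pace and stop on an object; the grip force is fixed at half the most. Time passes only in rows, so rows that do not move let the fingers close. It gives the time, the measured TCP pose, the force and the opening at its end, in the units of the state.
- bot.read_state(): the state, without advancing time (a new reading comes with each control period).
- vision.capture(name): name is "scene" or "side" or "wrist"; returns a dict with "image" (384x512x3 uint8, red, green, blue), "z_map" (384x512 float32, m along the optical axis (not along the pixel's ray), 0 where there is no reading), "fx", "fy", "cx", "cy" (pixels), "pose" (4x4, takes a point from camera to world coordinates); the wrist camera has in their place "hand_eye" (4x4, takes a point from camera to tool coordinates, whose origin is the TCP and whose axes are the flange's). Camera axes: x right, y down, z forward; pixel columns grow to the right and rows downward; lengths in m; the calibration is good to about 2 mm. A picture is of the moment at which its call begins: read the wrist's pose just before it.
- order.hand_in(): hands the job in, once; it reports no verdict.
The state is a dict: "time_s": time; "joint_positions": joint angles; "qvel": joint speeds; "tau": joint torques, N m; "position": TCP position; "tcp_rot": TCP orientation; "force": force on the tool from outside, world axes, zero at the start; "moment": the same for the moment, N m; "opening": opening from 0.0 (shut) to 1.0 (fully open).
Only numpy, scipy, OpenCV 4.12 (cv2) and the standard library are available. Lean on these libraries where they do the work, as an engineer would, in place of code of your own. Each camera call takes 0.05 s, during which the arm holds its last target.

TASK

The curing cycle is over. Pull up the spring knob of the curing box's amber hatch, slide the hatch open until the pin clicks fully home in the open notch of the brass keeper, without forcing the pin, and leave the hatch latched open. Then lift the stone-set wooden blank out and lay it gently in the middle of the pink mat, stones up, leaving everything else on the table where it stands.

Things in the scene. Friction and masses are not known exactly. Their poses are not given: they have to be found in the camera images.
- curing_box: White UV curing box fixed on the table, 200 mm deep (x), 375 mm long (y from -215 to +160), 114 mm high over the rails. Origin at table level, z up. Its top is open only over the chamber, at the +y end; the amber hatch slides off it towards the box's -y.
- chamber (a point): Middle of the curing rack in the light chamber, level with its bar tops, 56 mm above the table; axes as the box. Chamber inside: 176 mm (x) by 127 mm (y), walls up to 100 mm, rails at +-x to 114 mm above the table; floor 16 mm below this point. The rack is two 7 mm bars along y at x -35 and +35 mm.
- closed_notch (a point): Middle of the closed notch, on the riding face of the aluminium index rail (101.5 mm above the table, 24 mm wide, along the box's y on its front face, centred 112 mm before the box's middle); axes as the box. Further to -y a brass keeper plate, 142 mm long, 1.5 mm proud with 24 mm end ramps, has the open notch. Notches are 10 mm wide.
- hatch (a joint): Amber sliding cover, 182 (x) by 140 mm (y), top 112 mm above the table. Travel in m towards the box's -y: 0 shut, stop at 0.168. Stays where left; friction 3.5 N, up to 12 N in all with the pin dragging up the keeper's ramp. Starts shut, pin in the closed notch. The keeper is adjustable: its notch is met somewhere from 0.118 to 0.158, before the stop.
- plunger (a joint): Lift in m of the hatch's spring plunger: 0 pin home, 0.014 fully pulled. Spring pushes down, about 7.5 N at 0 to 12 N at 0.014; it never stays up by itself. The round-ended 8 mm pin rides on the rail at lift 0.008 and on the keeper at 0.0095, and drops home by its spring when over a notch with the knob left free.
- knob (a point): Middle of the plunger's round black knob, 30 mm across, 26 mm high, upright on an 18 mm sleeve on a lug at the hatch's front; moves with the hatch. With the pin home it is 151 mm above the table (knob underside 137, lug top 122 mm). In the box's frame: x -112 mm, y +85 mm less the hatch's travel.
- plunger_pin: Steel pin on the knob, 8 mm across, reaching 43 mm below this origin, which is on its axis at the knob's underside. Pushed with more than 60 N it counts as forced.
- blank_mid (a point): Middle, half-way up, of the loose wooden blank: 120 mm (its x) by 34 mm (its y), wood 24 mm high plus four coloured resin stones 5 mm proud on top (29 mm over all), about 90 g. This point is 14.5 mm above its underside; z points up out of the stones. It lies across the rack, long side roughly along the box's x.
- pink_mat: Pink silicone mat, 200 mm (x) by 150 mm (y), 3 mm thick, fixed on the table; origin at the centre of its underside.
Things that resemble listed ones, but are neither listed nor needed, are in the scene too. Several things have the shape of the pink_mat; the one meant has the colours described above.

How it is judged:
By the outcome, as a careful person would: the job done as asked, in the order asked, and still so for the second after the job is handed in, with the robot touching nothing.
It also fails if it takes over 72 s, if anything falls off the work surface, if the arm or the gripper's body presses on something with over 40 N, if the wrist force passes 120 N, or if a joint passes its speed limit or range.

## Working session

There is one attempt and no reset: what is moved stays moved. The work goes in short steps, Python scripts to look and compute and a tool call to move; the robot and the scene stay as the last step left them, time stands still between calls to the robot, and variables do not carry over. Pictures are saved under pics/ and viewed, and the job is handed in when it is done.

Besides the shell and the picture viewer there is one more tool, called after ">>>" in YAML: its name, and indented under it one key for each argument. move_arm: Moves the arm, as the interface text tells. Its arguments: {"type":"object","properties":{"moves":{"type":"array"}},"required":["moves"]}

```bash
mkdir -p pics; python3 - <<'E'
from rig import bot, vision
import cv2, numpy as np
s=bot.read_state(); print({k:np.round(v,4).tolist() for k,v in s.items()}, bot.hold_point_z)
for n in ["scene","side","wrist"]:
    c=vision.capture(n); np.savez(f"pics/{n}0.npz",**c)
    cv2.imwrite(f"pics/{n}0.png",c["image"][:,:,::-1])
    print(n,c["fx"],c["fy"],c["cx"],c["cy"],np.round(c.get("pose",c.get("hand_eye")),4).tolist())
E
```

```text
{'time_s': 0.0, 'joint_positions': [54.4594, 30.2773, 82.1572, -0.0006, 67.6886, -10.2296], 'qvel': [-0.0913, 0.0549, 0.0363, -0.0581, -0.0232, 0.0055], 'tau': [0.0, -44.0038, -17.6596, 0.0633, 0.0581, -0.0001], 'position': [0.2667, 0.5643, 0.1864], 'tcp_rot': [[-0.904, 0.4275, -0.0012], [0.4275, 0.904, -0.0018], [0.0004, -0.0021, -1.0]], 'force': [-1.0193, -0.1174, -0.0828], 'moment': [0.008, -0.0255, -0.0088], 'opening': 0.9975} 0.0187
scene 428.67107653559793 428.67107653559793 260.67708174262776 187.42085714335778 [[0.8205, 0.3227, -0.4718, 0.8963], [0.5711, -0.4976, 0.6528, -0.5447], [-0.0241, -0.8051, -0.5926, 0.7244], [0.0, 0.0, 0.0, 1.0]]
side 429.7228930115329 429.7228930115329 250.76032229502263 193.03226822482569 [[0.8834, -0.2905, 0.3678, -0.0273], [-0.4686, -0.5449, 0.6953, -0.7238], [-0.0016, -0.7866, -0.6175, 0.8364], [0.0, 0.0, 0.0, 1.0]]
wrist 325.9623522220585 325.9623522220585 254.23744279356129 193.42502947841965 [[-0.0003, -0.9593, -0.2823, 0.0779], [1.0, -0.0002, -0.0002, -0.0001], [0.0001, -0.2823, 0.9593, -0.1972], [0.0, 0.0, 0.0, 1.0]]
```

View pics/scene0.png

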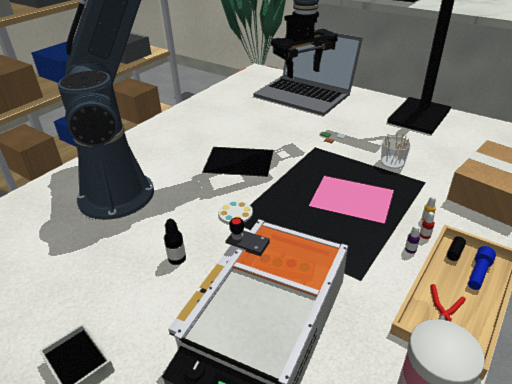

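View pics/side0.png

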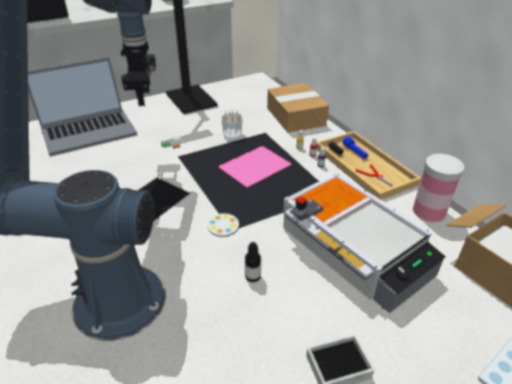

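View pics/wrist0.png

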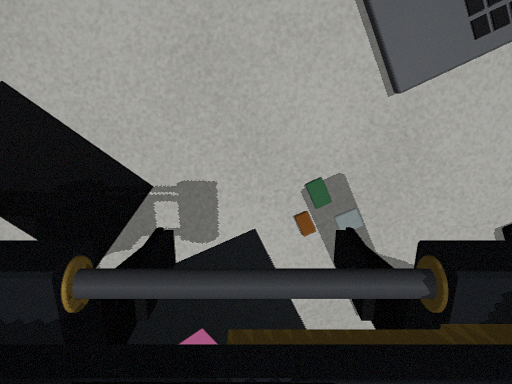

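The scene view shows the box at about (265,290), the knob with a reddish top at about (237,228), the brass keeper at (200,290), and one pink mat at (351,198) on a larger black sheet. The dark mats at (238,161) and (78,352) are the wrong colour. I'll enlarge the box and mat.

```bash
cat > h.py <<'E'
import numpy as np, cv2
def load(n): return dict(np.load(f"pics/{n}.npz"))
def P(c): return c["pose"]
def ray(c,u,v,z,pose=None):
    T=c["pose"] if pose is None else pose
    d=T[:3,:3]@np.array([(u-c["cx"])/c["fx"],(v-c["cy"])/c["fy"],1]); o=T[:3,3]
    return o+d*(z-o[2])/d[2]
def cloud(c,pose=None):
    T=c["pose"] if pose is None else pose
    v,u=np.mgrid[:384,:512]; z=c["z_map"]
    p=np.stack([(u-c["cx"])/c["fx"]*z,(v-c["cy"])/c["fy"]*z,z],-1)
    return p@T[:3,:3].T+T[:3,3]
def proj(c,p,pose=None):
    T=c["pose"] if pose is None else pose
    q=T[:3,:3].T@(np.asarray(p)-T[:3,3]); return c["cx"]+c["fx"]*q[0]/q[2],c["cy"]+c["fy"]*q[1]/q[2]
E
python3 - <<'E'
from h import *
a=load("scene0"); b=load("side0")
A=cv2.resize(a["image"][205:384,150:360,::-1],None,fx=3.3,fy=3.3,interpolation=cv2.INTER_CUBIC)
B=cv2.resize(b["image"][160:310,270:450,::-1],None,fx=4,fy=4,interpolation=cv2.INTER_CUBIC)
cv2.imwrite("pics/a1.png",A);cv2.imwrite("pics/b1.png",B)
for n,c in(("scene",a),("side",b)):
    im=c["image"].astype(int); R,G,Bl=im[...,0],im[...,1],im[...,2]
    m=((R>170)&(G<160)&(Bl>130)&(R-G>70)).astype(np.uint8)
    k,l,st,ce=cv2.connectedComponentsWithStats(m)
    i=1+np.argmax(st[1:,4]); cnt=cv2.findContours((l==i).astype(np.uint8),0,2)[0][0]
    h=cv2.approxPolyDP(cnt,5,True)[:,0]
    print(n,st[i],ce[i]); q=np.array([ray(c,*p,0.003) for p in h]);print(h.tolist(),q.round(4).tolist())
    q=np.array([ray(c,*p,0.003)[:2] for p in cnt[:,0]],np.float32); print(cv2.minAreaRect(q))
    print(cloud(c)[l==i].mean(0))
    m=((R>200)&(G<160)&(Bl<90)&(R-Bl>100)).astype(np.uint8)
    k,l,st,ce=cv2.connectedComponentsWithStats(m);i=1+np.argmax(st[1:,4])
    cnt=cv2.findContours((l==i).astype(np.uint8),0,2)[0][0]; q=np.array([ray(c,*p,0.112)[:2] for p in cnt[:,0]],np.float32); print("amber",st[i],cv2.minAreaRect(q),cv2.approxPolyDP(cnt,4,True)[:,0].tolist())
E
```

```text
scene [ 309  176   84   47 2466] [352.50932685 198.70681265]
[[309, 205], [384, 222], [392, 191], [324, 176]] [[0.476, 0.2553, 0.003], [0.6686, 0.2989, 0.003], [0.6374, 0.4347, 0.003], [0.4454, 0.3973, 0.003]]
((0.5567039251327515, 0.34739840030670166), (0.19847972691059113, 0.14895202219486237), 12.451059341430664)
[0.56188504 0.3398711  0.00669741]
amber [ 237  226  101   64 2636] ((0.5827183723449707, -0.02614814043045044), (0.1713578850030899, 0.11432202905416489), 9.27136516571045) [[237, 261], [242, 255], [250, 266], [319, 289], [337, 249], [262, 226], [256, 233], [271, 239], [263, 253], [270, 260], [263, 263], [249, 254], [247, 261], [244, 250]]
side [ 220  147   70   40 1483] [254.18745786 165.7329737 ]
[[289, 163], [260, 147], [220, 167], [247, 186]] [[0.6639, 0.3008, 0.003], [0.6258, 0.4384, 0.003], [0.4439, 0.3907, 0.003], [0.4755, 0.2526, 0.003]]
((0.5541566014289856, 0.3467968702316284), (0.20157983899116516, 0.1523849219083786), 12.294126510620117)
[0.55028237 0.34206837 0.00428526]
amber [ 302  178   64   43 1275] ((0.5822196006774902, -0.02577085793018341), (0.16393154859542847, 0.11057320982217789), 9.539222717285156) [[365, 196], [337, 178], [302, 195], [325, 207], [317, 215], [322, 220]]
```

View pics/a1.png

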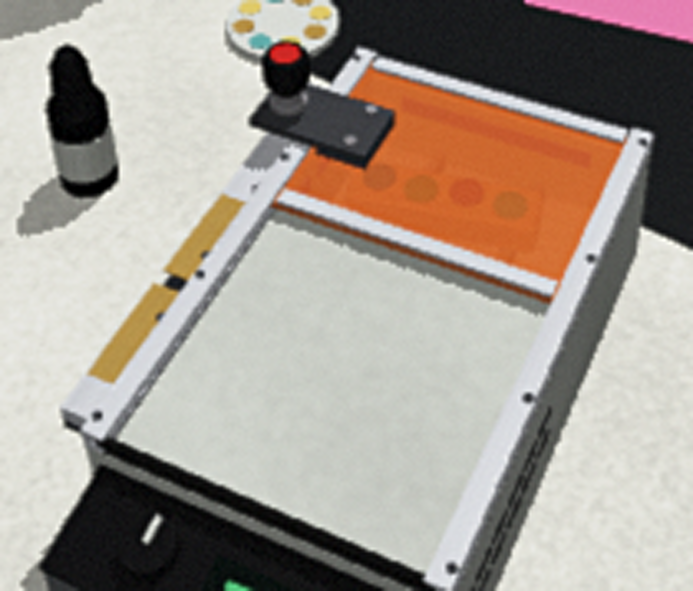

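View pics/b1.png

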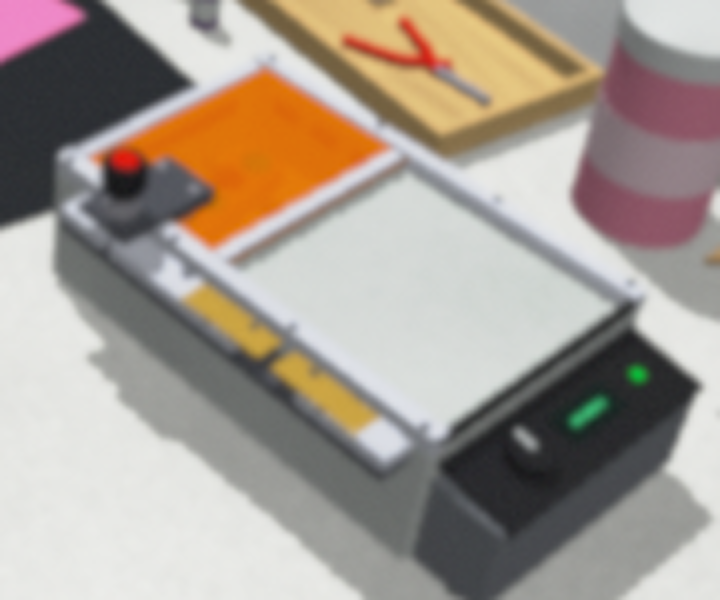

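```bash
python3 - <<'E'
from h import *
a=load("scene0"); b=load("side0")
S=lambda u,v:(150+u/3.3-.35,205+v/3.3-.35); D=lambda u,v:(270+u/4-.4,160+v/4-.4)
def tri(p,q):
    A=[];B=[]
    for c,(u,v) in((a,p),(b,q)):
        T=c["pose"];d=T[:3,:3]@np.array([(u-c["cx"])/c["fx"],(v-c["cy"])/c["fy"],1]);d/=np.linalg.norm(d)
        M=np.eye(3)-np.outer(d,d);A.append(M);B.append(M@T[:3,3])
    return np.linalg.solve(sum(A),sum(B))
for n,p,q,z in [("knobtop",S(286,52),D(125,160),.164),("notch",S(176,283),D(275,358),.103),("corner++",S(650,132),D(268,57),.114),("corner-+",S(365,50),D(65,152),.114),("c--",S(85,428),D(432,432),.114),("c+-",S(435,588),D(640,303),.114),("keeper+y",S(232,197),D(195,290),.103),("keeper-y",S(100,380),D(370,422),.103)]:
    print(n,ray(a,*p,z).round(4),ray(b,*q,z).round(4),tri(p,q).round(4))
E
```

```text
knobtop [ 0.4728 -0.0453  0.164 ] [ 0.4706 -0.0485  0.164 ] [ 0.4723 -0.0454  0.1624]
notch [ 0.4956 -0.1824  0.103 ] [ 0.4918 -0.1856  0.103 ] [ 0.4942 -0.182   0.1   ]
corner++ [0.6675 0.0622 0.114 ] [0.6635 0.0524 0.114 ] [0.6677 0.0597 0.1118]
corner-+ [0.4775 0.0296 0.114 ] [0.4768 0.0278 0.114 ] [0.4775 0.0293 0.1134]
c-- [ 0.5257 -0.2841  0.114 ] [ 0.5262 -0.281   0.114 ] [ 0.5255 -0.2829  0.1146]
c+- [ 0.7153 -0.2564  0.114 ] [ 0.7067 -0.2599  0.114 ] [ 0.7136 -0.2546  0.1076]
keeper+y [ 0.4803 -0.114   0.103 ] [ 0.4838 -0.1151  0.103 ] [ 0.4822 -0.1164  0.1054]
keeper-y [ 0.5051 -0.2538  0.103 ] [ 0.5086 -0.2518  0.103 ] [ 0.5065 -0.2543  0.1057]
```

Candidates: pink quad at scene (352,198) is the only pink mat. The black sheet and dark mats are not. The knob at (237,221), the amber hatch and the keeper slot at (203,291) are each unique, and the enlarged crops confirm them. The predicted travel to the open notch is about 0.139 m and the box yaw about 9.1°. I'll move above the knob with the jaws along the box's y.

>>> move_arm:
  moves:
    - {"wz":-8.59,"z":-0.5}
    - {"wz":-8.59,"z":-0.5}
    - {"wz":-8.59,"z":-0.5}
    - {"wz":-8.59,"z":-0.5}
    - {"y":-1,"x":-0.167}
    - {"y":-1,"x":-0.167}
    - {"y":-1,"x":-0.167}
    - {"y":-1,"x":-0.167}
    - {"y":-1,"x":-0.167}
    - {"y":-1,"x":-0.167}
    - {"y":-1,"x":-0.167}
    - {"y":-1,"x":-0.167}
    - {"y":-1,"x":-0.167}
    - {"y":-1,"x":-0.167}
    - {"y":-1,"x":-0.167}
    - {"y":-1,"x":-0.167}
    - {"y":-1,"x":-0.167}
    - {"y":-1,"x":-0.167}
    - {"y":-1,"x":-0.167}
    - {"y":-1,"x":-0.167}

```text
schema error: expected keys hand, x, y, z, wx, wy, wz
```

>>> move_arm:
  moves:
    - {"y":-1,"x":-0.167}
    - {"y":-1,"x":-0.167}
    - {"y":-1,"x":-0.167}
    - {"y":-1,"x":-0.167}
    - {"y":-1,"x":-0.167}
    - {"y":-1,"x":-0.167}
    - {"y":-1,"x":-0.167}
    - {"y":-1,"x":-0.167}
    - {"y":-1,"x":-0.167}
    - {"y":-0.42,"x":-0.08}
    - {}
    - {}

```text
schema error: expected keys hand, x, y, z, wx, wy, wz
```

```bash
cat >> h.py <<'E'
def wrist(name):
    from rig import bot,vision
    s=bot.read_state(); c=vision.capture("wrist"); T=np.eye(4);T[:3,:3]=s["tcp_rot"];T[:3,3]=s["position"]
    c["pose"]=T@c["hand_eye"]; np.savez(f"pics/{name}.npz",**c); cv2.imwrite(f"pics/{name}.png",c["image"][:,:,::-1])
    R=np.array(s["tcp_rot"]); print("t",round(s["time_s"],2),"pos",np.round(s["position"],4),"yaw y",np.degrees(np.arctan2(R[1,1],R[0,1])).round(2),"z",R[:,2].round(4),"F",np.round(s["force"],1),"open",round(s["opening"],3))
    return s,c
E
python3 - <<'E'
from h import *
s,c=wrist("w1")
im=c["image"].astype(int); m=((im[...,0]>150)&(im[...,1]<70)&(im[...,2]<70)).astype(np.uint8)
k,l,st,ce=cv2.connectedComponentsWithStats(m)
for i in range(1,k):
    if st[i,4]>30: print(st[i],ce[i],ray(c,*ce[i],.164))
E
```

```text
t 0.15 pos [0.2668 0.5645 0.1866] yaw y 64.69 z [-0.001  -0.0013 -1.    ] F [0.6 0.2 0.9] open 0.999
```

View pics/w1.png

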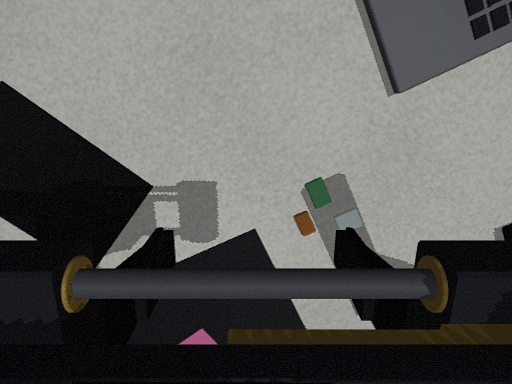

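The picture is unchanged because the call was refused. Every row needs all the keys.

>>> move_arm:
  moves:
    - {"hand":87,"x":0,"y":0,"z":-0.5,"wx":0,"wy":0,"wz":-8.59}
    - {"hand":87,"x":0,"y":0,"z":-0.5,"wx":0,"wy":0,"wz":-8.59}
    - {"hand":87,"x":0,"y":0,"z":-0.5,"wx":0,"wy":0,"wz":-8.59}
    - {"hand":87,"x":0,"y":0,"z":-0.5,"wx":0,"wy":0,"wz":-8.59}
    - {"hand":87,"x":-0.167,"y":-1,"z":0,"wx":0,"wy":0,"wz":0}
    - {"hand":87,"x":-0.167,"y":-1,"z":0,"wx":0,"wy":0,"wz":0}
    - {"hand":87,"x":-0.167,"y":-1,"z":0,"wx":0,"wy":0,"wz":0}
    - {"hand":87,"x":-0.167,"y":-1,"z":0,"wx":0,"wy":0,"wz":0}
    - {"hand":87,"x":-0.167,"y":-1,"z":0,"wx":0,"wy":0,"wz":0}
    - {"hand":87,"x":-0.167,"y":-1,"z":0,"wx":0,"wy":0,"wz":0}
    - {"hand":87,"x":-0.167,"y":-1,"z":0,"wx":0,"wy":0,"wz":0}
    - {"hand":87,"x":-0.167,"y":-1,"z":0,"wx":0,"wy":0,"wz":0}
    - {"hand":87,"x":-0.167,"y":-1,"z":0,"wx":0,"wy":0,"wz":0}
    - {"hand":87,"x":-0.167,"y":-1,"z":0,"wx":0,"wy":0,"wz":0}
    - {"hand":87,"x":-0.167,"y":-1,"z":0,"wx":0,"wy":0,"wz":0}
    - {"hand":87,"x":-0.167,"y":-1,"z":0,"wx":0,"wy":0,"wz":0}
    - {"hand":87,"x":-0.167,"y":-1,"z":0,"wx":0,"wy":0,"wz":0}
    - {"hand":87,"x":-0.167,"y":-1,"z":0,"wx":0,"wy":0,"wz":0}
    - {"hand":87,"x":-0.167,"y":-1,"z":0,"wx":0,"wy":0,"wz":0}
    - {"hand":87,"x":-0.167,"y":-1,"z":0,"wx":0,"wy":0,"wz":0}

```text
time_s: 2.2
position: [0.3961, 0.1795, 0.2374]
tcp_rot: [[-0.988, -0.157, 0.0], [-0.157, 0.988, 0.0], [-0.0, 0.0, -1.0]]
force: [1.1, 0.2, -0.6]
opening: 1.001
```

>>> move_arm:
  moves:
    - {"hand":87,"x":-0.167,"y":-1,"z":0,"wx":0,"wy":0,"wz":0}
    - {"hand":87,"x":-0.167,"y":-1,"z":0,"wx":0,"wy":0,"wz":0}
    - {"hand":87,"x":-0.167,"y":-1,"z":0,"wx":0,"wy":0,"wz":0}
    - {"hand":87,"x":-0.167,"y":-1,"z":0,"wx":0,"wy":0,"wz":0}
    - {"hand":87,"x":-0.167,"y":-1,"z":0,"wx":0,"wy":0,"wz":0}
    - {"hand":87,"x":-0.167,"y":-1,"z":0,"wx":0,"wy":0,"wz":0}
    - {"hand":87,"x":-0.167,"y":-1,"z":0,"wx":0,"wy":0,"wz":0}
    - {"hand":87,"x":-0.167,"y":-1,"z":0,"wx":0,"wy":0,"wz":0}
    - {"hand":87,"x":-0.167,"y":-1,"z":0,"wx":0,"wy":0,"wz":0}
    - {"hand":87,"x":-0.08,"y":-0.42,"z":0,"wx":0,"wy":0,"wz":0}
    - {"hand":87,"x":0,"y":0,"z":0,"wx":0,"wy":0,"wz":0}
    - {"hand":87,"x":0,"y":0,"z":0,"wx":0,"wy":0,"wz":0}

```text
time_s: 3.4
position: [0.4715, -0.0451, 0.2371]
tcp_rot: [[-0.988, -0.157, -0.001], [-0.157, 0.988, 0.001], [0.001, 0.001, -1.0]]
force: [-0.3, 0.5, -0.3]
opening: 1.002
```

```bash
python3 - <<'E'
from h import *
s,c=wrist("w2")
im=c["image"].astype(int); m=((im[...,0]>150)&(im[...,1]<70)&(im[...,2]<70)).astype(np.uint8)
k,l,st,ce=cv2.connectedComponentsWithStats(m)
for i in range(1,k):
    if st[i,4]>30: print(st[i],ce[i],ray(c,*ce[i],.164))
E
```

```text
t 3.4 pos [ 0.4715 -0.0451  0.2371] yaw y 99.03 z [-0.0012  0.0011 -1.    ] F [-0.3  0.5 -0.3] open 1.002
[254 184   9  19 111] [257.91891892 192.58558559] [ 0.47174836 -0.04168448  0.164     ]
```

View pics/w2.png

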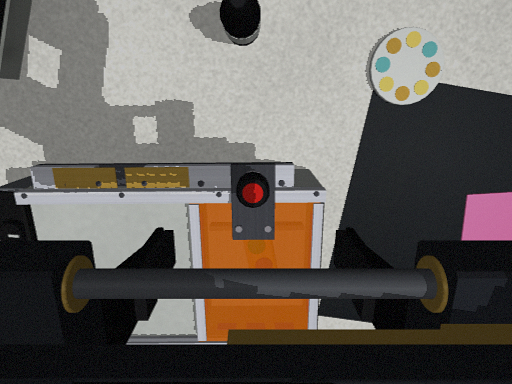

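The wrist view shows the knob at about (253,190), nearly under the TCP, and the keeper slot at about (121,177). I'll measure the offsets.

```bash
python3 - <<'E'
from h import *
c=load("w2")
A=cv2.resize(c["image"][150:250,20:340,::-1],None,fx=2.5,fy=2.5,interpolation=cv2.INTER_CUBIC)
A=np.vstack([A,cv2.convertScaleAbs(A,alpha=2.5,beta=20)])
cv2.imwrite("pics/w2c.png",A)
for n,u,v,z in [("knob",253,190.5,.164),("notch",121,177,.103),("rail l",25,195.5,.114),("rail r",322,193.5,.114)]: print(n,ray(c,u,v,z).round(4))
print("pix for knob",proj(c,[.4720,-.045,.164]))
E
```

```text
knob [ 0.4706 -0.0462  0.164 ]
notch [ 0.4947 -0.1819  0.103 ]
rail l [ 0.5264 -0.2741  0.114 ]
rail r [0.4767 0.0262 0.114 ]
pix for knob (np.float64(254.08247961252806), np.float64(192.2854108162052))
```

View pics/w2c.png

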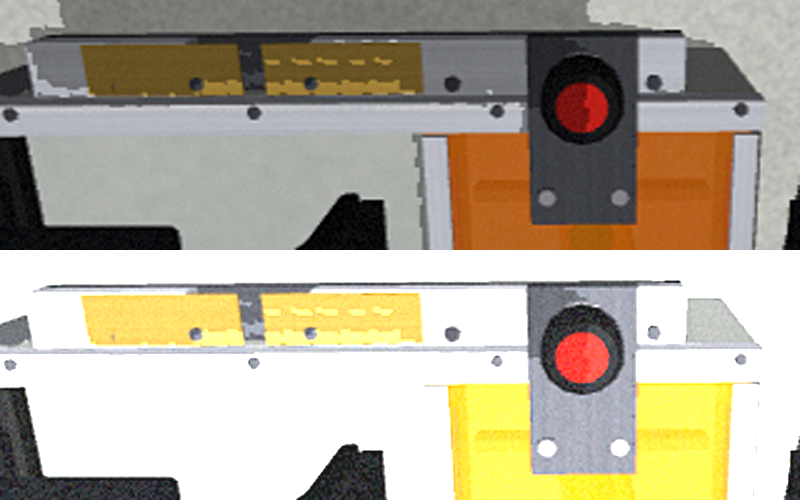

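>>> move_arm:
  moves:
    - {"hand":60,"x":-0.02,"y":-0.03,"z":0.8,"wx":0,"wy":0,"wz":0}
    - {"hand":60,"x":0,"y":0,"z":0.8,"wx":0,"wy":0,"wz":0}
    - {"hand":60,"x":0,"y":0,"z":0.8,"wx":0,"wy":0,"wz":0}
    - {"hand":60,"x":0,"y":0,"z":0.8,"wx":0,"wy":0,"wz":0}
    - {"hand":60,"x":0,"y":0,"z":0.6,"wx":0,"wy":0,"wz":0}
    - {"hand":60,"x":0,"y":0,"z":0.36,"wx":0,"wy":0,"wz":0}
    - {"hand":40,"x":0,"y":0,"z":0,"wx":0,"wy":0,"wz":0}
    - {"hand":40,"x":0,"y":0,"z":0,"wx":0,"wy":0,"wz":0}
    - {"hand":40,"x":0,"y":0,"z":0,"wx":0,"wy":0,"wz":0}

```text
time_s: 4.35
position: [0.4735, -0.0465, 0.1342]
tcp_rot: [[-0.987, -0.158, 0.002], [-0.158, 0.987, -0.001], [-0.002, -0.001, -1.0]]
force: [1.1, 0.4, -0.6]
opening: 0.514
```

```bash
python3 - <<'E'
from h import *
s,c=wrist("w3")
from rig import vision
a=vision.capture("scene")
A=cv2.resize(a["image"][200:300,180:300,::-1],None,fx=4,fy=4,interpolation=cv2.INTER_CUBIC)
B=c["image"][110:290,130:380,::-1]; B=cv2.resize(B,None,fx=1.6,fy=1.6)
B=cv2.copyMakeBorder(B,0,400-B.shape[0],0,0,0); A=np.hstack([A,B])[:, :800]
cv2.imwrite("pics/m3.png",A)
E
```

```text
t 4.35 pos [ 0.4735 -0.0465  0.1342] yaw y 99.07 z [ 1.8e-03 -6.0e-04 -1.0e+00] F [ 1.1  0.4 -0.6] open 0.514
```

View pics/m3.png

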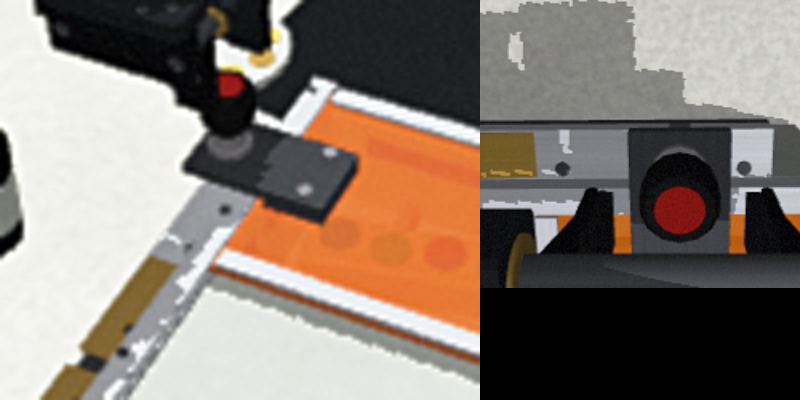

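The knob sits centred between the fingers: both are at 680 in the right-hand crop. I'll close the gripper.

>>> move_arm:
  moves:
    - {"hand":26,"x":0,"y":0,"z":0,"wx":0,"wy":0,"wz":0}
    - {"hand":20,"x":0,"y":0,"z":0,"wx":0,"wy":0,"wz":0}
    - {"hand":20,"x":0,"y":0,"z":0,"wx":0,"wy":0,"wz":0}
    - {"hand":20,"x":0,"y":0,"z":0,"wx":0,"wy":0,"wz":0}

```text
time_s: 4.85
position: [0.4728, -0.0466, 0.1334]
tcp_rot: [[-0.988, -0.157, 0.0], [-0.157, 0.988, -0.0], [-0.0, -0.0, -1.0]]
force: [0.2, 0.2, -0.6]
opening: 0.248
```

>>> move_arm:
  moves:
    - {"hand":20,"x":0,"y":0,"z":-0.1,"wx":0,"wy":0,"wz":0}
    - {"hand":20,"x":0,"y":0,"z":-0.1,"wx":0,"wy":0,"wz":0}
    - {"hand":20,"x":0,"y":0,"z":-0.1,"wx":0,"wy":0,"wz":0}
    - {"hand":20,"x":0,"y":0,"z":-0.1,"wx":0,"wy":0,"wz":0}
    - {"hand":20,"x":0,"y":0,"z":-0.08,"wx":0,"wy":0,"wz":0}
    - {"hand":20,"x":0,"y":0,"z":0,"wx":0,"wy":0,"wz":0}

```text
time_s: 5.45
position: [0.473, -0.0466, 0.1457]
tcp_rot: [[-0.988, -0.157, 0.001], [-0.157, 0.988, -0.0], [-0.001, -0.0, -1.0]]
force: [0.2, -1.0, -1.1]
opening: 0.227
```

The opening is narrower than the knob and there is no spring load, so this is not a grip. I'll look.

```bash
python3 - <<'E'
from h import *
s,c=wrist("w4")
from rig import vision
a=vision.capture("scene"); b=vision.capture("side")
A=cv2.resize(a["image"][200:280,200:290,::-1],None,fx=4.4,fy=4.4,interpolation=cv2.INTER_CUBIC)
B=cv2.resize(b["image"][150:230,260:350,::-1],None,fx=4.4,fy=4.4,interpolation=cv2.INTER_CUBIC)
cv2.imwrite("pics/m4.png",np.hstack([A,B]))
E
```

```text
t 5.45 pos [ 0.473  -0.0466  0.1457] yaw y 99.05 z [ 8.e-04 -3.e-04 -1.e+00] F [ 0.2 -1.  -1.1] open 0.227
```

View pics/m4.png

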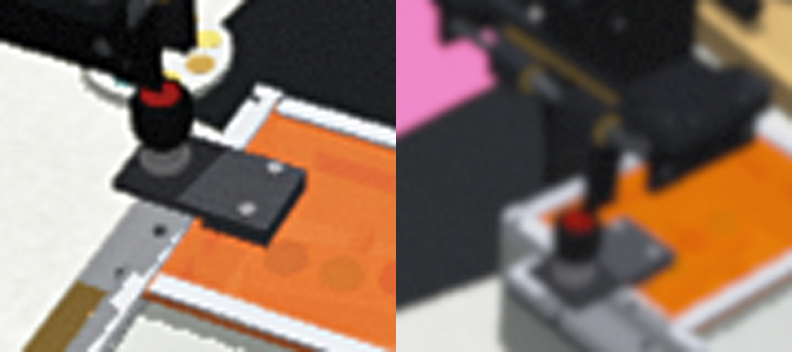

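View pics/w4.png

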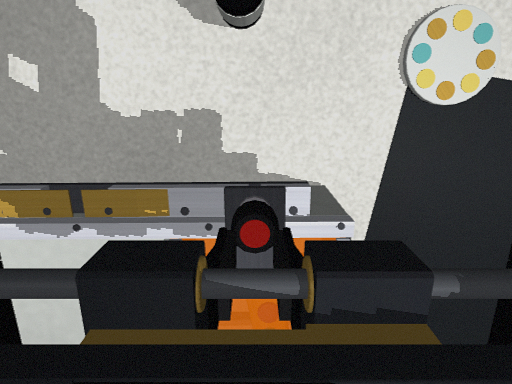

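```bash
python3 - <<'E'
from h import *
a=load("scene0"); b=load("side0"); c=load("w4")
T=np.array([.473,-.0466,.1457]); yv=np.array([-.157,.988,0])
for n,p in [("tcp",T),("tip+y",T+.012*yv),("tip-y",T-.012*yv)]:
    u=proj(a,p);v=proj(b,p);w=proj(c,p)
    print(n,"m4 scene",((u[0]-200)*4.4,(u[1]-200)*4.4),"m4 side",(396+(v[0]-260)*4.4,(v[1]-150)*4.4),"wrist",w)
# depth at knob & fingers in wrist image
cl=cloud(c)
for u,v in [(255,235),(255,210),(212,240),(290,240),(205,232),(300,232),(255,195)]: print(u,v,cl[v,u].round(4),c["image"][v,u])
E
```

```text
tcp m4 scene (np.float64(160.67839970762904), np.float64(121.73895956298982)) m4 side (np.float64(575.1520753827937), np.float64(240.001429973021)) wrist (np.float64(254.2661952260104), np.float64(222.77869088544367))
tip+y m4 scene (np.float64(172.96888127127758), np.float64(105.99032213924535)) m4 side (np.float64(561.090114246497), np.float64(229.3825204662601)) wrist (np.float64(272.79390171126323), np.float64(222.7821316110959))
tip-y m4 scene (np.float64(148.14105279773457), np.float64(137.80392249524897)) m4 side (np.float64(589.411808801245), np.float64(250.76968749367413)) wrist (np.float64(235.73911758280687), np.float64(222.7752502765718))
255 235 [ 0.4733 -0.0461  0.1644] [136  19  14]
255 210 [ 0.459  -0.0484  0.1608] [0 0 5]
212 240 [ 0.5065 -0.0746  0.1095] [208 113  37]
290 240 [ 0.4594 -0.031   0.1963] [ 9 11  4]
205 232 [ 0.499  -0.0804  0.1132] [137 139 145]
300 232 [ 0.4876 -0.0091  0.1134] [213 214 222]
255 195 [ 0.461  -0.048   0.1233] [50 51 54]
```

```bash
python3 - <<'E'
from h import *
for n,T in(("w3",[.4735,-.0465,.1342]),("w4",[.473,-.0466,.1457])):
    c=load(n); cl=cloud(c); he=c["hand_eye"]
    t=cloud(c,he) # tool coords
    im=c["image"].astype(int)
    for sgn in(1,-1):
        m=(sgn*t[...,1]>.008)&(sgn*t[...,1]<.06)&(abs(t[...,0])<.03)&(c["z_map"]>0)&(t[...,2]<0.03)
        q=t[m]; i=np.argsort(-q[:,2])[:5]; print(n,sgn,m.sum(),q[i].round(4).tolist())
        m2=m&(t[...,2]>-.06)
        for z0 in np.arange(-.06,.03,.01):
            mm=m&(t[...,2]>z0)&(t[...,2]<z0+.01)
            if mm.sum(): print("  z",round(z0,3),mm.sum(),"x",t[mm][:,0].min().round(4),t[mm][:,0].max().round(4),"y",t[mm][:,1].min().round(4),t[mm][:,1].max().round(4))
c=load("w4")
cv2.imwrite("pics/w4c.png",cv2.convertScaleAbs(cv2.resize(c["image"][170:330,170:340,::-1],None,fx=3.7,fy=3.7,interpolation=cv2.INTER_CUBIC),alpha=2.5,beta=25))
E
```

```text
w3 1 20215 [[-0.0112, 0.058, 0.0299], [-0.0112, 0.0513, 0.0299], [-0.0111, 0.0259, 0.0299], [-0.0111, 0.0252, 0.0298], [-0.0111, 0.049, 0.0298]]
  z -0.06 275 x -0.0041 0.0121 y 0.0222 0.032
  z -0.05 226 x -0.0089 0.012 y 0.0222 0.0312
  z -0.04 123 x -0.0088 0.012 y 0.0082 0.0312
  z -0.03 351 x -0.0113 0.0126 y 0.008 0.015
  z -0.02 54 x 0.004 0.0131 y 0.008 0.0148
  z -0.01 1 x 0.011 0.011 y 0.0097 0.0097
  z 0.0 12 x 0.0064 0.0084 y 0.0085 0.0106
  z 0.01 864 x -0.03 0.0182 y 0.008 0.0599
  z 0.02 806 x -0.03 -0.0106 y 0.0236 0.06
w3 -1 19780 [[-0.012, -0.0345, 0.03], [-0.0119, -0.0516, 0.0299], [-0.0119, -0.0501, 0.0298], [-0.0119, -0.0427, 0.0298], [-0.0119, -0.0382, 0.0298]]
  z -0.06 267 x -0.0044 0.0122 y -0.0311 -0.0218
  z -0.05 241 x -0.009 0.012 y -0.031 -0.0218
  z -0.04 113 x -0.0091 0.0118 y -0.0311 -0.0085
  z -0.03 311 x -0.01 0.0125 y -0.014 -0.008
  z -0.02 44 x 0.0039 0.0125 y -0.0142 -0.0082
  z -0.01 1 x 0.0104 0.0104 y -0.0099 -0.0099
  z 0.0 11 x 0.0056 0.0087 y -0.0101 -0.0081
  z 0.01 850 x -0.03 0.0178 y -0.0596 -0.0081
  z 0.02 826 x -0.03 -0.0111 y -0.0
[... 321 characters left out ...]
0081 0.0146
  z -0.01 42 x 0.0042 0.0126 y 0.008 0.0145
  z 0.0 9 x 0.004 0.0123 y 0.0082 0.0147
  z 0.01 6 x 0.0048 0.008 y 0.0082 0.0111
  z 0.02 602 x -0.0297 0.0176 y 0.0083 0.0224
w4 -1 17045 [[0.0166, -0.0131, 0.03], [0.0168, -0.0124, 0.0295], [0.0169, -0.021, 0.0292], [0.0169, -0.0181, 0.0291], [0.0169, -0.016, 0.029]]
  z -0.06 222 x -0.0023 0.012 y -0.019 -0.0098
  z -0.05 182 x -0.0061 0.0119 y -0.0188 -0.0098
  z -0.04 90 x -0.0087 0.0118 y -0.0187 -0.0098
  z -0.02 213 x -0.011 0.0116 y -0.0142 -0.008
  z -0.01 43 x 0.0033 0.0123 y -0.0142 -0.008
  z 0.0 4 x 0.0087 0.0114 y -0.0117 -0.0085
  z 0.01 3 x 0.0059 0.0077 y -0.0099 -0.0085
  z 0.02 582 x -0.0298 0.0174 y -0.0217 -0.008
```

View pics/w4c.png

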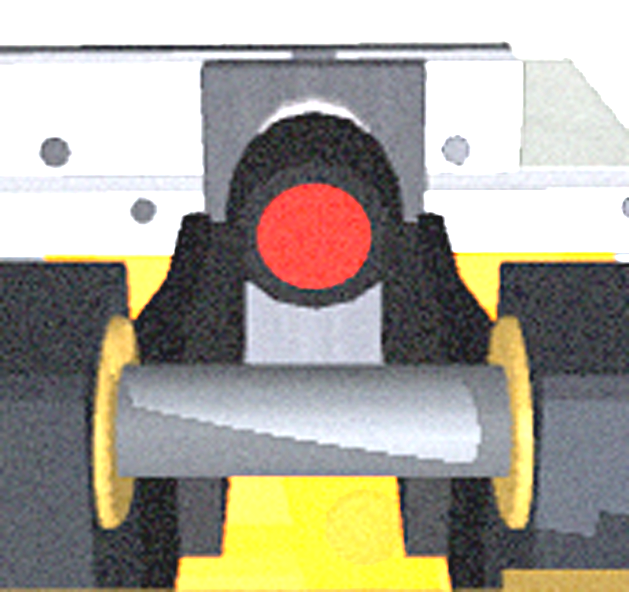

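```bash
python3 - <<'E'
from h import *
c=load("w4"); t=cloud(c,c["hand_eye"])
for u,v in [(255,280),(222,229),(288,229),(222,235),(222,245),(222,255),(215,255),(222,265),(150,245),(150,262),(130,300),(200,285),(255,338),(255,360),(150,338),(222,310),(240,310),(225,318)]: print(u,v,t[v,u].round(4),c["image"][v,u])
E
```

```text
255 280 [ 0.0324  0.0002 -0.1223] [62 67 67]
222 229 [ 0.0779  0.     -0.1972] [0 0 6]
288 229 [ 0.0109  0.0179 -0.0366] [2 2 7]
222 235 [ 0.0113 -0.0163 -0.0451] [0 0 0]
222 245 [ 0.011  -0.0152 -0.0562] [0 0 0]
222 255 [ 0.0094 -0.0146 -0.0633] [ 7 13 13]
215 255 [ 0.0779  0.     -0.1972] [12  7  9]
222 265 [ 0.0096 -0.0137 -0.0729] [16 20 19]
150 245 [ 0.038  -0.0294 -0.1132] [15 19 20]
150 262 [ 0.0378 -0.0265 -0.1227] [ 8  3 12]
130 300 [ 0.031  -0.03   -0.1289] [24 25 30]
200 285 [ 0.032  -0.0138 -0.1241] [59 48 24]
255 338 [ 0.0236  0.0002 -0.1333] [73 59 28]
255 360 [ 0.0262  0.0002 -0.1427] [11 18 15]
150 338 [ 0.0238 -0.0244 -0.1335] [76 60 25]
222 310 [-0.0042 -0.013  -0.0845] [31 28 27]
240 310 [-0.0925 -0.0119  0.0367] [206 110  34]
225 318 [-0.0088 -0.012  -0.0835] [25 25 26]
```

The gripper closed above the knob. In the wrist depth, the real fingertips lie about 36 mm behind the reported TCP (tool z ≈ -0.036), and the body is shifted by about the same amount. I'll check this against the outside cameras.

```bash
python3 - <<'E'
from h import *
from rig import vision,bot
s=bot.read_state();T=np.array(s["position"]);R=np.array(s["tcp_rot"])
out=[]
for n in("scene","side"):
    c=vision.capture(n); np.savez(f"pics/{n}5.npz",**c)
    u0,v0=(195,180) if n=="scene" else (265,140)
    A=cv2.convertScaleAbs(cv2.resize(c["image"][v0:v0+90,u0:u0+90,::-1],None,fx=4.4,fy=4.4,interpolation=cv2.INTER_CUBIC),alpha=2.2,beta=20)
    for dz,col in((0,(0,255,0)),(-.036,(255,0,255))):
        for sy in(1,-1):
            p=proj(c,T+R@np.array([0,sy*.0099,dz])); cv2.circle(A,(int((p[0]-u0)*4.4),int((p[1]-v0)*4.4)),4,col,-1)
    out.append(A)
cv2.imwrite("pics/m5.png",np.hstack(out))
E
```

```text
(no output)
```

View pics/m5.png

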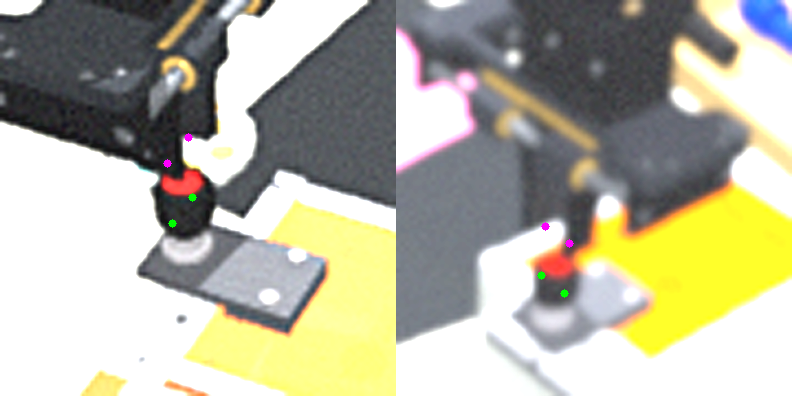

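Both outside views agree: the magenta marks (36 mm behind the reported TCP) sit on the real fingertips and the green ones don't. I'll take the true tips at reported z + 0.036. Next I open and descend to reported z ≈ 0.098.

>>> move_arm:
  moves:
    - {"hand":60,"x":0,"y":0,"z":0,"wx":0,"wy":0,"wz":0}
    - {"hand":60,"x":0,"y":0,"z":0,"wx":0,"wy":0,"wz":0}
    - {"hand":60,"x":0,"y":0,"z":0,"wx":0,"wy":0,"wz":0}
    - {"hand":60,"x":0,"y":0,"z":0,"wx":0,"wy":0,"wz":0}
    - {"hand":55,"x":0,"y":0,"z":0.4,"wx":0,"wy":0,"wz":0}
    - {"hand":55,"x":0,"y":0,"z":0.4,"wx":0,"wy":0,"wz":0}
    - {"hand":50,"x":0,"y":0,"z":0.4,"wx":0,"wy":0,"wz":0}
    - {"hand":50,"x":0,"y":0,"z":0.4,"wx":0,"wy":0,"wz":0}
    - {"hand":45,"x":0,"y":0,"z":0.2,"wx":0,"wy":0,"wz":0}
    - {"hand":45,"x":0,"y":0,"z":0.1,"wx":0,"wy":0,"wz":0}
    - {"hand":40,"x":0,"y":0,"z":0,"wx":0,"wy":0,"wz":0}
    - {"hand":30,"x":0,"y":0,"z":0,"wx":0,"wy":0,"wz":0}
    - {"hand":20,"x":0,"y":0,"z":0,"wx":0,"wy":0,"wz":0}
    - {"hand":20,"x":0,"y":0,"z":0,"wx":0,"wy":0,"wz":0}
    - {"hand":20,"x":0,"y":0,"z":0,"wx":0,"wy":0,"wz":0}
    - {"hand":20,"x":0,"y":0,"z":0,"wx":0,"wy":0,"wz":0}

```text
time_s: 7.3
position: [0.4731, -0.0465, 0.0982]
tcp_rot: [[-0.988, -0.157, 0.001], [-0.157, 0.988, -0.0], [-0.001, -0.0, -1.0]]
force: [0.1, 1.4, 3.0]
opening: 0.331
```

The opening is 0.331 (about 29 mm), so the knob is gripped. I'll lift it 12 mm.

>>> move_arm:
  moves:
    - {"hand":20,"x":0,"y":0,"z":-0.1,"wx":0,"wy":0,"wz":0}
    - {"hand":20,"x":0,"y":0,"z":-0.1,"wx":0,"wy":0,"wz":0}
    - {"hand":20,"x":0,"y":0,"z":-0.1,"wx":0,"wy":0,"wz":0}
    - {"hand":20,"x":0,"y":0,"z":-0.1,"wx":0,"wy":0,"wz":0}
    - {"hand":20,"x":0,"y":0,"z":-0.08,"wx":0,"wy":0,"wz":0}
    - {"hand":20,"x":0,"y":0,"z":0,"wx":0,"wy":0,"wz":0}

```text
time_s: 7.9
position: [0.473, -0.0465, 0.1099]
tcp_rot: [[-0.988, -0.157, 0.001], [-0.157, 0.988, -0.0], [-0.001, -0.0, -1.0]]
force: [3.1, 1.9, -10.7]
opening: 0.334
```

```bash
python3 - <<'E'
from h import *
s,c=wrist("w6")
cl=cloud(c); m=(c["image"][...,0].astype(int)>110)&(c["image"][...,1]<60)&(c["image"][...,2]<60)
print(m.sum(),np.median(cl[m],0))
E
```

```text
t 7.9 pos [ 0.473  -0.0465  0.1099] yaw y 99.04 z [ 5.e-04 -0.e+00 -1.e+00] F [  3.1   1.9 -10.7] open 0.334
254 [ 0.46698345 -0.04752148  0.17499286]
```

The knob is lifted (top at 0.175) with -10.7 N of spring load. I'll slide the hatch 127 mm, short of the notch at about 138 mm.

>>> move_arm:
  moves:
    - {"hand":20,"x":0,"y":-0.1,"z":0,"wx":0,"wy":0,"wz":0}
    - {"hand":20,"x":0,"y":-0.2,"z":0,"wx":0,"wy":0,"wz":0}
    - {"hand":20,"x":-0.003,"y":-0.3,"z":0,"wx":0,"wy":0,"wz":0}
    - {"hand":20,"x":-0.003,"y":-0.3,"z":0,"wx":0,"wy":0,"wz":0}
    - {"hand":20,"x":-0.003,"y":-0.3,"z":0,"wx":0,"wy":0,"wz":0}
    - {"hand":20,"x":-0.003,"y":-0.3,"z":0,"wx":0,"wy":0,"wz":0}
    - {"hand":20,"x":-0.003,"y":-0.3,"z":0,"wx":0,"wy":0,"wz":0}
    - {"hand":20,"x":-0.003,"y":-0.3,"z":0,"wx":0,"wy":0,"wz":0}

```text
time_s: 8.75
position: [0.4812, -0.0965, 0.1094]
tcp_rot: [[-0.988, -0.156, -0.001], [-0.156, 0.988, 0.004], [-0.0, 0.004, -1.0]]
force: [5.2, 5.9, -11.5]
opening: 0.331
```

```bash
python3 - <<'E'
from h import *
from rig import vision
s,c=wrist("w7")
a=vision.capture("scene")
cv2.imwrite("pics/m7.png",np.hstack([cv2.resize(a["image"][200:320,160:310,::-1],None,fx=2.6,fy=2.6),cv2.resize(c["image"][100:340,80:440,::-1],(390,312))]))
E
```

```text
t 8.75 pos [ 0.4812 -0.0965  0.1094] yaw y 98.98 z [-6.0e-04  3.7e-03 -1.0e+00] F [  5.2   5.9 -11.5] open 0.331
```

View pics/m7.png

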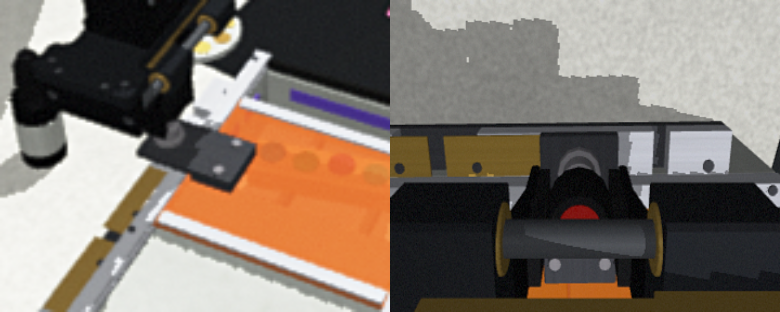

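The hatch is sliding freely with about 51 mm of travel. I'll carry on to about 127 mm.

>>> move_arm:
  moves:
    - {"hand":20,"x":-0.015,"y":-0.3,"z":0,"wx":0,"wy":0,"wz":0}
    - {"hand":20,"x":-0.01,"y":-0.3,"z":0,"wx":0,"wy":0,"wz":0}
    - {"hand":20,"x":-0.005,"y":-0.3,"z":0,"wx":0,"wy":0,"wz":0}
    - {"hand":20,"x":-0.005,"y":-0.3,"z":0,"wx":0,"wy":0,"wz":0}
    - {"hand":20,"x":-0.005,"y":-0.3,"z":0,"wx":0,"wy":0,"wz":0}
    - {"hand":20,"x":-0.003,"y":-0.3,"z":0,"wx":0,"wy":0,"wz":0}
    - {"hand":20,"x":-0.003,"y":-0.3,"z":0,"wx":0,"wy":0,"wz":0}
    - {"hand":20,"x":-0.003,"y":-0.3,"z":0,"wx":0,"wy":0,"wz":0}
    - {"hand":20,"x":-0.003,"y":-0.3,"z":0,"wx":0,"wy":0,"wz":0}
    - {"hand":20,"x":0,"y":-0.2,"z":0,"wx":0,"wy":0,"wz":0}
    - {"hand":20,"x":0,"y":0,"z":0,"wx":0,"wy":0,"wz":0}

```text
time_s: 9.95
position: [0.4931, -0.1684, 0.109]
tcp_rot: [[-0.988, -0.157, -0.002], [-0.157, 0.988, 0.003], [0.002, 0.003, -1.0]]
force: [4.1, 3.7, -10.2]
opening: 0.331
```

```bash
python3 - <<'E'
from h import *
from rig import vision
s,c=wrist("w8")
a=vision.capture("scene");b=vision.capture("side")
p0=np.array([.473,-.0465]);print("travel",np.linalg.norm(s["position"][:2]-p0))
np.savez("pics/scene8.npz",**a)
cv2.imwrite("pics/m8.png",np.vstack([np.hstack([cv2.resize(a["image"][210:310,160:290,::-1],None,fx=3,fy=3),cv2.resize(b["image"][170:270,270:400,::-1],None,fx=3,fy=3)]),cv2.resize(c["image"][160:260,100:360,::-1],None,fx=3,fy=3)]))
E
```

```text
t 9.95 pos [ 0.4931 -0.1684  0.109 ] yaw y 99.0 z [-0.0024  0.0031 -1.    ] F [  4.1   3.7 -10.2] open 0.331
travel 0.12352093702546851
```

View pics/m8.png

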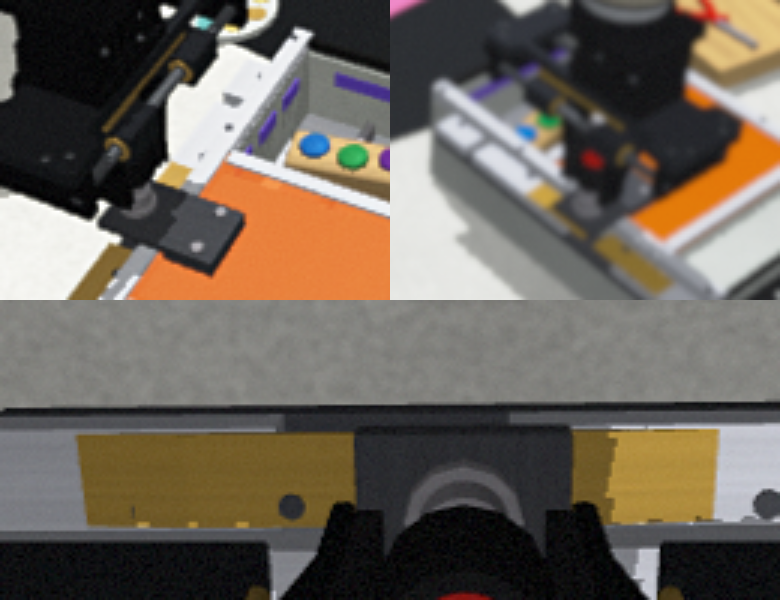

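Travel is about 123.5 mm and the pin is over the keeper, before the notch. I'll let the pin down onto the keeper, open the fingers a little so the knob is free, and then push with the trailing finger.

>>> move_arm:
  moves:
    - {"hand":20,"x":0,"y":0,"z":0.06,"wx":0,"wy":0,"wz":0}
    - {"hand":36,"x":0,"y":0,"z":0,"wx":0,"wy":0,"wz":0}
    - {"hand":36,"x":0,"y":0,"z":0,"wx":0,"wy":0,"wz":0}
    - {"hand":36,"x":0,"y":0,"z":0.1,"wx":0,"wy":0,"wz":0}
    - {"hand":36,"x":0,"y":0,"z":0.1,"wx":0,"wy":0,"wz":0}
    - {"hand":36,"x":0,"y":0,"z":0.05,"wx":0,"wy":0,"wz":0}
    - {"hand":36,"x":0,"y":0,"z":0,"wx":0,"wy":0,"wz":0}

```text
time_s: 10.8
position: [0.4941, -0.17, 0.1021]
tcp_rot: [[-0.988, -0.157, -0.0], [-0.157, 0.988, -0.0], [0.0, -0.0, -1.0]]
force: [0.5, 0.7, -0.1]
opening: 0.413
```

```bash
cat >> h.py <<'E'
def knobz(c):
    cl=cloud(c); im=c["image"].astype(int); m=(im[...,0]>90)&(im[...,1]<60)&(im[...,2]<60)&(c["z_map"]>0)
    m&=(cl[...,2]>.15)&(cl[...,2]<.2)
    print("knob red",m.sum(),np.median(cl[m],0).round(4) if m.any() else None)
E
python3 - <<'E'
from h import *
s,c=wrist("w9"); knobz(c); knobz(load("w8")); knobz(load("w2"))
E
```

```text
t 10.8 pos [ 0.4941 -0.17    0.1021] yaw y 99.04 z [-0.e+00 -3.e-04 -1.e+00] F [ 0.5  0.7 -0.1] open 0.413
knob red 133 [ 0.486  -0.1701  0.1722]
knob red 264 [ 0.4873 -0.1694  0.1741]
knob red 324 [ 0.4728 -0.0462  0.1634]
```

View pics/w9.png

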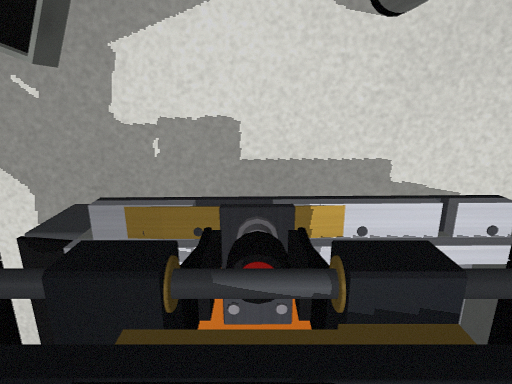

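The knob is riding on the keeper, free in the open fingers (top at about 0.172, force about 0). I'll creep the hatch forward.

>>> move_arm:
  moves:
    - {"hand":36,"x":0,"y":-0.1,"z":0,"wx":0,"wy":0,"wz":0}
    - {"hand":36,"x":0,"y":-0.08,"z":0,"wx":0,"wy":0,"wz":0}
    - {"hand":36,"x":0,"y":-0.06,"z":0,"wx":0,"wy":0,"wz":0}
    - {"hand":36,"x":0,"y":-0.06,"z":0,"wx":0,"wy":0,"wz":0}
    - {"hand":36,"x":0,"y":-0.06,"z":0,"wx":0,"wy":0,"wz":0}
    - {"hand":36,"x":0,"y":-0.06,"z":0,"wx":0,"wy":0,"wz":0}

```text
time_s: 11.45
position: [0.4945, -0.1745, 0.1018]
tcp_rot: [[-0.988, -0.154, -0.003], [-0.154, 0.988, 0.01], [0.001, 0.01, -1.0]]
force: [0.7, 13.7, 3.7]
opening: 0.416
```

```bash
python3 - <<'E'
from h import *
s,c=wrist("w10"); knobz(c)
E
```

```text
t 11.45 pos [ 0.4945 -0.1745  0.1018] yaw y 98.88 z [-0.0028  0.0101 -0.9999] F [ 0.7 13.7  3.7] open 0.416
knob red 108 [ 0.4863 -0.1729  0.172 ]
```

>>> move_arm:
  moves:
    - {"hand":36,"x":0,"y":-0.06,"z":0,"wx":0,"wy":0,"wz":0}
    - {"hand":36,"x":0,"y":-0.06,"z":0,"wx":0,"wy":0,"wz":0}
    - {"hand":36,"x":0,"y":0,"z":0,"wx":0,"wy":0,"wz":0}

```text
time_s: 11.8
position: [0.495, -0.1776, 0.1018]
tcp_rot: [[-0.988, -0.155, -0.003], [-0.155, 0.988, 0.01], [0.001, 0.01, -1.0]]
force: [1.3, 12.6, 4.2]
opening: 0.416
```

```bash
python3 - <<'E'
from h import *
s,c=wrist("w11"); knobz(c)
E
```

```text
t 11.8 pos [ 0.495  -0.1776  0.1018] yaw y 98.9 z [-0.0028  0.0097 -0.9999] F [ 1.3 12.6  4.2] open 0.416
knob red 108 [ 0.4868 -0.1759  0.172 ]
```

>>> move_arm:
  moves:
    - {"hand":36,"x":0,"y":-0.03,"z":0,"wx":0,"wy":0,"wz":0}
    - {"hand":36,"x":0,"y":-0.03,"z":0,"wx":0,"wy":0,"wz":0}
    - {"hand":36,"x":0,"y":-0.03,"z":0,"wx":0,"wy":0,"wz":0}
    - {"hand":36,"x":0,"y":-0.03,"z":0,"wx":0,"wy":0,"wz":0}
    - {"hand":36,"x":0,"y":-0.03,"z":0,"wx":0,"wy":0,"wz":0}

```text
time_s: 12.35
position: [0.4959, -0.1852, 0.1017]
tcp_rot: [[-0.988, -0.158, -0.002], [-0.158, 0.988, 0.003], [0.002, 0.003, -1.0]]
force: [-1.8, 3.7, 0.1]
opening: 0.413
```

```bash
python3 - <<'E'
from h import *
s,c=wrist("w12"); knobz(c)
E
```

```text
t 12.35 pos [ 0.4959 -0.1852  0.1017] yaw y 99.07 z [-0.0023  0.0026 -1.    ] F [-1.8  3.7  0.1] open 0.413
knob red 385 [ 0.4907 -0.1832  0.1634]
```

The knob top is at 0.1634, the same reading as when the pin was home at the start, and the force has dropped, so it clicked home at about 138.8 mm of travel. I'll back the finger off, rise and look.

>>> move_arm:
  moves:
    - {"hand":40,"x":0,"y":0.08,"z":0,"wx":0,"wy":0,"wz":0}
    - {"hand":45,"x":0,"y":0,"z":0,"wx":0,"wy":0,"wz":0}
    - {"hand":45,"x":0,"y":0,"z":-0.4,"wx":0,"wy":0,"wz":0}
    - {"hand":45,"x":0,"y":0,"z":-0.7,"wx":0,"wy":0,"wz":0}
    - {"hand":60,"x":0,"y":0,"z":-0.7,"wx":0,"wy":0,"wz":0}
    - {"hand":87,"x":0,"y":0,"z":-0.6,"wx":0,"wy":0,"wz":0}
    - {"hand":87,"x":-0.79,"y":0.71,"z":-0.59,"wx":0,"wy":0,"wz":0}
    - {"hand":87,"x":-0.79,"y":0.71,"z":-0.59,"wx":0,"wy":0,"wz":0}
    - {"hand":87,"x":-0.79,"y":0.71,"z":-0.59,"wx":0,"wy":0,"wz":0}
    - {"hand":87,"x":-0.79,"y":0.71,"z":-0.59,"wx":0,"wy":0,"wz":0}
    - {"hand":87,"x":-0.79,"y":0.71,"z":-0.59,"wx":0,"wy":0,"wz":0}
    - {"hand":87,"x":-0.79,"y":0.71,"z":-0.59,"wx":0,"wy":0,"wz":0}
    - {"hand":87,"x":-0.79,"y":0.71,"z":-0.59,"wx":0,"wy":0,"wz":0}
    - {"hand":87,"x":-0.79,"y":0.71,"z":-0.59,"wx":0,"wy":0,"wz":0}
    - {"hand":87,"x":0,"y":0,"z":0,"wx":0,"wy":0,"wz":0}

```text
time_s: 13.9
position: [0.6339, -0.018, 0.2837]
tcp_rot: [[-0.987, -0.16, 0.008], [-0.16, 0.987, -0.001], [-0.008, -0.002, -1.0]]
force: [-0.1, -0.6, -1.2]
opening: 0.995
```

```bash
python3 - <<'E'
from h import *
from rig import vision
s,c=wrist("w13")
for n in("scene","side"):
    a=vision.capture(n); np.savez(f"pics/{n}13.npz",**a); cv2.imwrite(f"pics/{n}13.png",cv2.resize(a["image"][180:360,140:380,::-1] if n=="scene" else a["image"][140:320,260:500,::-1],None,fx=3.3,fy=3.3,interpolation=cv2.INTER_CUBIC))
E
```

```text
t 13.9 pos [ 0.6339 -0.018   0.2837] yaw y 99.22 z [ 8.4e-03 -9.0e-04 -1.0e+00] F [-0.1 -0.6 -1.2] open 0.995
```

View pics/w13.png

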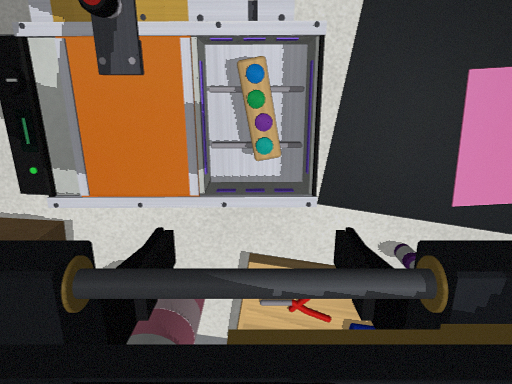

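View pics/scene13.png

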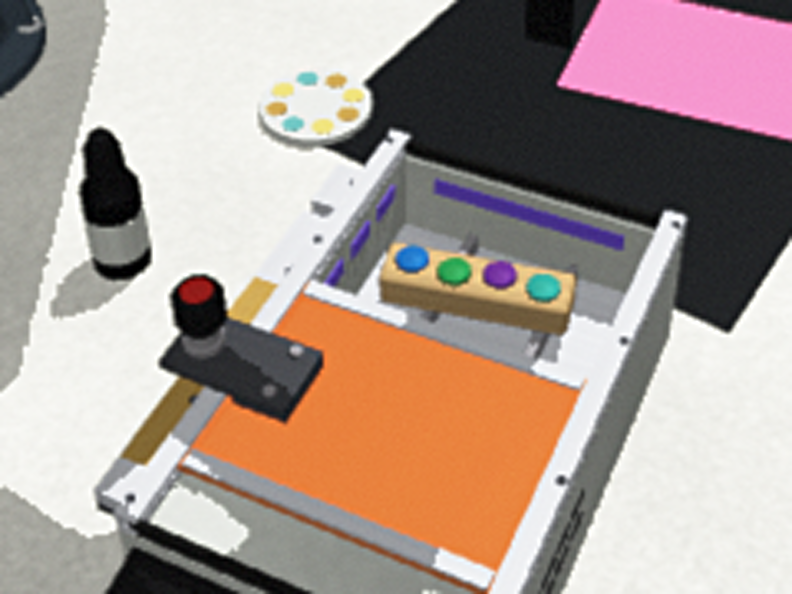

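View pics/side13.png

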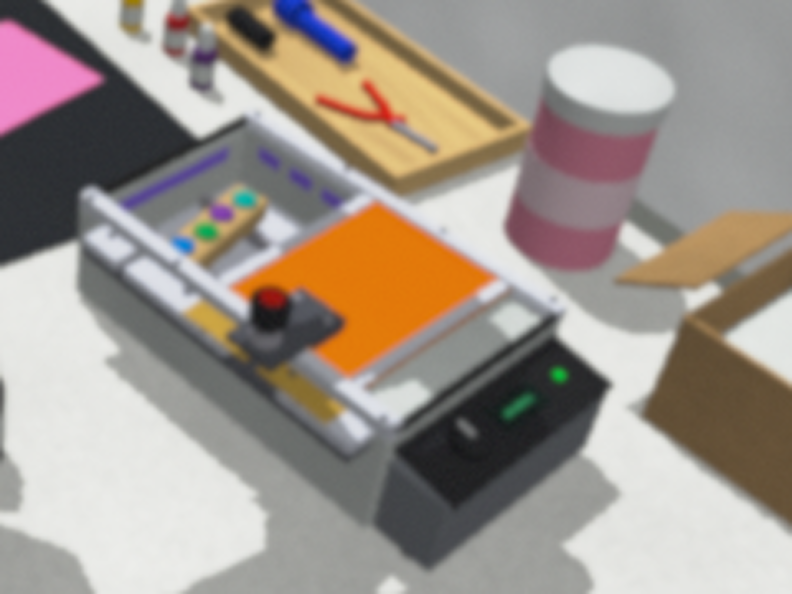

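The hatch is latched open and the knob is down at (93,8) in the wrist image. The blank lies at wrist (260,108), stones up. I'll measure its rectangle, and re-measure the mat from the wrist view as well.

```bash
python3 - <<'E'
from h import *
c=load("w13"); im=c["image"]; 
hsv=cv2.cvtColor(im,cv2.COLOR_RGB2HSV)
roi=np.zeros((384,512),np.uint8); roi[45:175,205:310]=1
H,S,V=[hsv[...,i].astype(int) for i in range(3)]
m=((S>60)&(V>60)).astype(np.uint8)*roi
m&=~((H>115)&(H<140)&(V<140)).astype(np.uint8)
m=cv2.morphologyEx(m,cv2.MORPH_OPEN,np.ones((5,5)))
m=cv2.morphologyEx(m,cv2.MORPH_CLOSE,np.ones((9,9)))
cnts=cv2.findContours(m,0,2)[0]; cnt=max(cnts,key=cv2.contourArea)
q=np.array([ray(c,*p,.080)[:2] for p in cnt[:,0]],np.float32); r=cv2.minAreaRect(q); print("blank",r, cv2.boundingRect(cnt))
d=im.copy(); cv2.drawContours(d,[cnt],-1,(255,0,0),1); cv2.imwrite("pics/w13c.png",cv2.resize(d[40:180,190:330,::-1],None,fx=4,fy=4))
# stones
cl=cloud(c)
for n,(u,v) in dict(blue=(255,73),green=(256,99),purple=(264,122),teal=(264,145)).items(): print(n,ray(c,u,v,.0845).round(4),cl[v,u].round(4))
print("wood depth",cl[86,250],cl[110,262],cl[134,262])
# chamber walls ends and hatch edge
for n,(u,v,z) in dict(hatch_edge_top=(191,110,.112),wall_plusy=(310,110,.1)).items(): print(n,ray(c,u,v,z).round(4))
T=np.eye(4)
A=np.array([[-.987,-.160],[-.160,.987]])
print(c["pose"].round(3).tolist())
E
```

```text
blank ((0.5721279978752136, -0.022134490311145782), (0.11810894310474396, 0.033709216862916946), 19.694913864135742) (237, 56, 44, 104)
blue [ 0.532  -0.034   0.0845] [ 0.5321 -0.034   0.0849]
green [ 0.56   -0.0283  0.0845] [ 0.56   -0.0283  0.0853]
purple [ 0.5844 -0.0147  0.0845] [ 0.5844 -0.0147  0.0848]
teal [ 0.6114 -0.01    0.0845] [ 0.6113 -0.0101  0.0849]
wood depth [ 0.54673894 -0.03756122  0.07842754] [ 0.57127364 -0.01920877  0.08071897] [ 0.59904169 -0.01452915  0.08146131]
hatch_edge_top [ 0.5825 -0.0969  0.112 ]
wall_plusy [0.5618 0.0338 0.1   ]
[[-0.16, 0.945, 0.287, 0.555], [0.987, 0.154, 0.044, -0.03], [-0.002, 0.29, -0.957, 0.48], [0.0, 0.0, 0.0, 1.0]]
```

View pics/w13c.png

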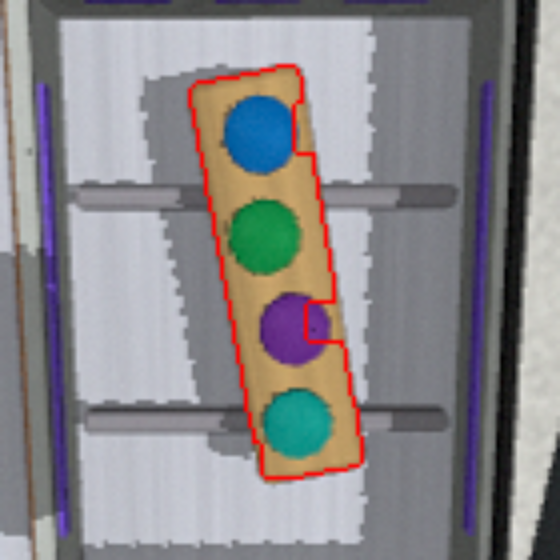

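>>> move_arm:
  moves:
    - {"hand":58,"x":0,"y":0,"z":0,"wx":0,"wy":0,"wz":-5.05}
    - {"hand":58,"x":0,"y":0,"z":0,"wx":0,"wy":0,"wz":-5.05}
    - {"hand":58,"x":0.8,"y":0.22,"z":0.5,"wx":0,"wy":0,"wz":0}
    - {"hand":58,"x":0.8,"y":0.22,"z":0.8,"wx":0,"wy":0,"wz":0}
    - {"hand":58,"x":0.79,"y":0.22,"z":0.8,"wx":0,"wy":0,"wz":0}
    - {"hand":58,"x":0,"y":0,"z":0.8,"wx":0,"wy":0,"wz":0}
    - {"hand":58,"x":0,"y":0,"z":0.8,"wx":0,"wy":0,"wz":0}
    - {"hand":58,"x":0,"y":0,"z":0.8,"wx":0,"wy":0,"wz":0}
    - {"hand":58,"x":0,"y":0,"z":0.8,"wx":0,"wy":0,"wz":0}
    - {"hand":58,"x":0,"y":0,"z":0.8,"wx":0,"wy":0,"wz":0}
    - {"hand":58,"x":0,"y":0,"z":0.45,"wx":0,"wy":0,"wz":0}
    - {"hand":58,"x":0,"y":0,"z":0,"wx":0,"wy":0,"wz":0}
    - {"hand":58,"x":0,"y":0,"z":0,"wx":0,"wy":0,"wz":0}

```text
time_s: 15.35
position: [0.5684, -0.0242, 0.1166]
tcp_rot: [[-0.945, -0.327, -0.0], [-0.327, 0.945, -0.0], [0.0, -0.0, -1.0]]
force: [0.9, -0.3, -0.1]
opening: 0.667
```

```bash
python3 - <<'E'
from h import *
s,c=wrist("w14")
print(proj(c,[.572,-.022,.080]), "knob",proj(c,[.4935,-.183,.164]))
E
```

```text
t 15.35 pos [ 0.5684 -0.0242  0.1166] yaw y 109.11 z [-0.e+00 -1.e-04 -1.e+00] F [ 0.9 -0.3 -0.1] open 0.667
(np.float64(255.35826852719163), np.float64(210.19047840393614)) knob (np.float64(-58.14552450184459), np.float64(-18.579117509125496))
```

View pics/w14.png

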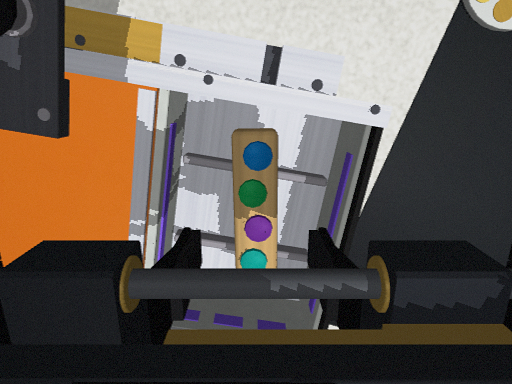

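The blank's edges (u 235 and 276) run vertically, centred between the fingers at u 255. I'll descend to tips of about 60 mm and grip.

>>> move_arm:
  moves:
    - {"hand":58,"x":-0.16,"y":0.03,"z":0.6,"wx":0,"wy":0,"wz":0}
    - {"hand":58,"x":0,"y":0,"z":0.7,"wx":0,"wy":0,"wz":0}
    - {"hand":58,"x":0,"y":0,"z":0.7,"wx":0,"wy":0,"wz":0}
    - {"hand":58,"x":0,"y":0,"z":0.6,"wx":0,"wy":0,"wz":0}
    - {"hand":58,"x":0,"y":0,"z":0.5,"wx":0,"wy":0,"wz":0}
    - {"hand":58,"x":0,"y":0,"z":0.4,"wx":0,"wy":0,"wz":0}
    - {"hand":58,"x":0,"y":0,"z":0.2,"wx":0,"wy":0,"wz":0}
    - {"hand":58,"x":0,"y":0,"z":0,"wx":0,"wy":0,"wz":0}

```text
time_s: 16.2
position: [0.5716, -0.0216, 0.0232]
tcp_rot: [[-0.945, -0.328, -0.001], [-0.328, 0.945, 0.0], [0.001, 0.001, -1.0]]
force: [0.1, 0.1, 0.6]
opening: 0.663
```

```bash
python3 - <<'E'
from h import *
from rig import vision
s,c=wrist("w15")
a=vision.capture("scene");b=vision.capture("side")
cv2.imwrite("pics/m15.png",np.vstack([np.hstack([cv2.resize(a["image"][180:290,220:350,::-1],None,fx=3,fy=3),cv2.resize(b["image"][140:250,270:400,::-1],None,fx=3,fy=3)])]))
E
```

```text
t 16.2 pos [ 0.5716 -0.0216  0.0232] yaw y 109.15 z [-1.e-03  2.e-04 -1.e+00] F [0.1 0.1 0.6] open 0.663
```

View pics/m15.png

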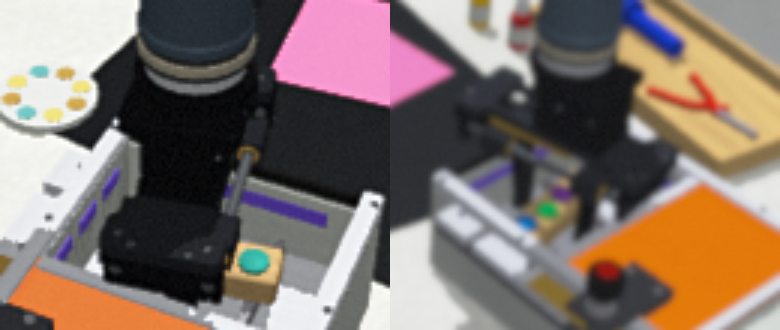

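View pics/w15.png

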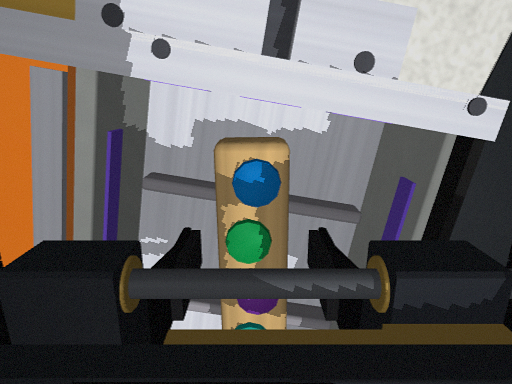

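The fingers straddle the blank evenly, with no contact force. I'll close and lift slightly.

>>> move_arm:
  moves:
    - {"hand":45,"x":0,"y":0,"z":0,"wx":0,"wy":0,"wz":0}
    - {"hand":36,"x":0,"y":0,"z":0,"wx":0,"wy":0,"wz":0}
    - {"hand":26,"x":0,"y":0,"z":0,"wx":0,"wy":0,"wz":0}
    - {"hand":26,"x":0,"y":0,"z":0,"wx":0,"wy":0,"wz":0}
    - {"hand":26,"x":0,"y":0,"z":0,"wx":0,"wy":0,"wz":0}
    - {"hand":26,"x":0,"y":0,"z":0,"wx":0,"wy":0,"wz":0}
    - {"hand":26,"x":0,"y":0,"z":-0.2,"wx":0,"wy":0,"wz":0}
    - {"hand":26,"x":0,"y":0,"z":-0.3,"wx":0,"wy":0,"wz":0}
    - {"hand":26,"x":0,"y":0,"z":0,"wx":0,"wy":0,"wz":0}

```text
time_s: 17.25
position: [0.5727, -0.0218, 0.0374]
tcp_rot: [[-0.945, -0.328, 0.002], [-0.328, 0.945, -0.0], [-0.002, -0.001, -1.0]]
force: [-1.0, -0.2, -0.8]
opening: 0.389
```

Gripped at 0.389 (33.8 mm), with about 0.8 N of load. I'll lift out, then carry it to the mat.

>>> move_arm:
  moves:
    - {"hand":26,"x":0,"y":0,"z":-0.4,"wx":0,"wy":0,"wz":0}
    - {"hand":26,"x":0,"y":0,"z":-0.5,"wx":0,"wy":0,"wz":0}
    - {"hand":26,"x":0,"y":0,"z":-0.6,"wx":0,"wy":0,"wz":0}
    - {"hand":26,"x":0,"y":0,"z":-0.6,"wx":0,"wy":0,"wz":0}
    - {"hand":26,"x":0,"y":0,"z":-0.6,"wx":0,"wy":0,"wz":0}
    - {"hand":26,"x":0,"y":0,"z":-0.6,"wx":0,"wy":0,"wz":0}
    - {"hand":26,"x":0,"y":0,"z":-0.5,"wx":0,"wy":0,"wz":0}
    - {"hand":26,"x":0,"y":0,"z":-0.2,"wx":0,"wy":0,"wz":0}
    - {"hand":26,"x":0,"y":0,"z":0,"wx":0,"wy":0,"wz":3.4}
    - {"hand":26,"x":0,"y":0,"z":0,"wx":0,"wy":0,"wz":3.4}

```text
time_s: 18.25
position: [0.5718, -0.0216, 0.1367]
tcp_rot: [[-0.977, -0.211, 0.0], [-0.211, 0.977, -0.0], [-0.0, -0.0, -1.0]]
force: [-1.0, -0.6, -1.6]
opening: 0.386
```

```bash
python3 - <<'E'
from h import *
s,c=wrist("w16")
d=np.array([.5555,.3471])-np.array(s["position"][:2]); R=np.array(s["tcp_rot"])[:2,:2]; print(R.T@d/.025)
E
```

```text
t 18.25 pos [ 0.5718 -0.0216  0.1367] yaw y 102.21 z [ 1.e-04 -0.e+00 -1.e+00] F [-1.  -0.6 -1.6] open 0.386
[-2.48149745 14.55387266]
```

View pics/w16.png

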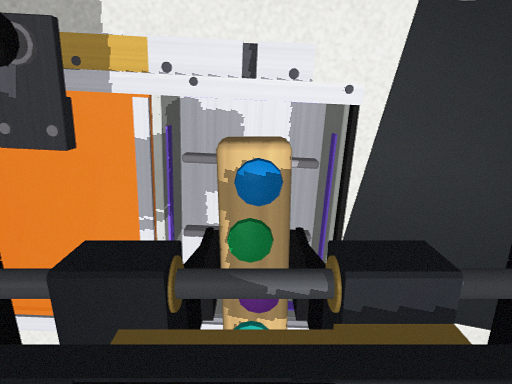

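The blank is clear of the box (underside at about 0.17) and level. I'll carry it across.

>>> move_arm:
  moves:
    - {"hand":26,"x":-0.07,"y":0.4,"z":0,"wx":0,"wy":0,"wz":0}
    - {"hand":26,"x":-0.1,"y":0.6,"z":0,"wx":0,"wy":0,"wz":0}
    - {"hand":26,"x":-0.14,"y":0.8,"z":0,"wx":0,"wy":0,"wz":0}
    - {"hand":26,"x":-0.14,"y":0.8,"z":0,"wx":0,"wy":0,"wz":0}
    - {"hand":26,"x":-0.14,"y":0.8,"z":0,"wx":0,"wy":0,"wz":0}
    - {"hand":26,"x":-0.14,"y":0.8,"z":0,"wx":0,"wy":0,"wz":0}
    - {"hand":26,"x":-0.14,"y":0.8,"z":0,"wx":0,"wy":0,"wz":0}
    - {"hand":26,"x":-0.14,"y":0.8,"z":0,"wx":0,"wy":0,"wz":0}
    - {"hand":26,"x":-0.14,"y":0.8,"z":0,"wx":0,"wy":0,"wz":0}
    - {"hand":26,"x":-0.14,"y":0.8,"z":0,"wx":0,"wy":0,"wz":0}
    - {"hand":26,"x":-0.14,"y":0.8,"z":0,"wx":0,"wy":0,"wz":0}
    - {"hand":26,"x":-0.14,"y":0.8,"z":0,"wx":0,"wy":0,"wz":0}
    - {"hand":26,"x":-0.14,"y":0.8,"z":0,"wx":0,"wy":0,"wz":0}
    - {"hand":26,"x":-0.14,"y":0.8,"z":0,"wx":0,"wy":0,"wz":0}
    - {"hand":26,"x":-0.14,"y":0.8,"z":0,"wx":0,"wy":0,"wz":0}
    - {"hand":26,"x":-0.14,"y":0.8,"z":0,"wx":0,"wy":0,"wz":0}
    - {"hand":26,"x":-0.14,"y":0.8,"z":0,"wx":0,"wy":0,"wz":0}
    - {"hand":26,"x":-0.14,"y":0.8,"z":0,"wx":0,"wy":0,"wz":0}
    - {"hand":26,"x":-0.07,"y":0.45,"z":0,"wx":0,"wy":0,"wz":0}
    - {"hand":26,"x":-0.05,"y":0.3,"z":0,"wx":0,"wy":0,"wz":0}

```text
time_s: 20.3
position: [0.5549, 0.3487, 0.136]
tcp_rot: [[-0.976, -0.216, -0.001], [-0.216, 0.976, -0.0], [0.001, -0.0, -1.0]]
force: [0.5, 0.1, -1.3]
opening: 0.385
```

```bash
python3 - <<'E'
from h import *
from rig import vision
s,c=wrist("w17")
d=np.array([.5555,.3471])-np.array(s["position"][:2]); R=np.array(s["tcp_rot"])[:2,:2]; print(R.T@d/.025)
a=vision.capture("scene"); cv2.imwrite("pics/s17.png",a["image"][:,:,::-1])
E
```

```text
t 20.3 pos [0.5549 0.3487 0.136 ] yaw y 102.47 z [-8.e-04 -3.e-04 -1.e+00] F [ 0.5  0.1 -1.3] open 0.385
[-0.01070883 -0.06922866]
```

View pics/s17.png

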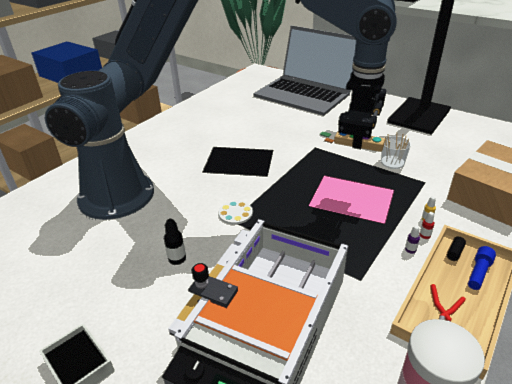

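View pics/w17.png

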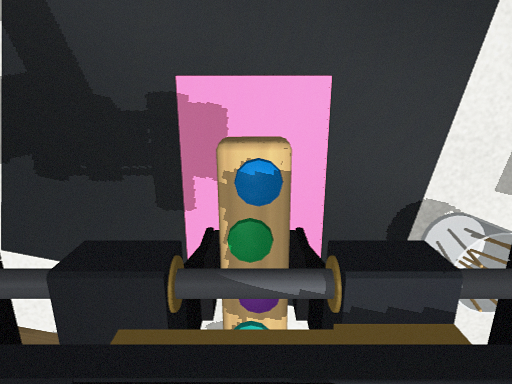

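The blank is centred on the mat: the mat edges at u 176 and 331 average 253.5, and the blank is at 254. Before lowering, I'll check the gripper body's clearance to the wire cup at wrist (455,240).

```bash
python3 - <<'E'
from h import *
for n in("w17",):
    c=load(n); cl=cloud(c); t=cloud(c,c["hand_eye"])
    m=(c["z_map"]>0)&(cl[...,2]>.012)&(t[...,2]>.0); m[:, :400]=False
    q=cl[m]; k=t[m]; print(m.sum(),"z max",q[:,2].max(), "tool x",k[:,0].min(),k[:,0].max(),"tool y",k[:,1].min(),k[:,1].max()); 
    print(cl[100:200:50,250], cl[100:200:50,200])
a=load("scene13"); cl=cloud(a); R=np.array([[-.976,-.216],[-.216,.976]])
r=(slice(100,185),slice(370,425)); p=cl[r].reshape(-1,3); p=p[(a["z_map"][r].ravel()>0)&(p[:,2]>.015)&(p[:,2]<.2)]
k=(p[:,:2]-[.5555,.3471])@R; m=(abs(k[:,0])<.15)&(abs(k[:,1])<.2);k=k[m];p=p[m]
print(len(p),"h",p[:,2].max(),np.percentile(p[:,2],[50,95]),"tool x",np.percentile(k[:,0],[2,98]),"tool y",np.percentile(k[:,1],[2,98]))
g=load("w17"); tt=cloud(g,g["hand_eye"]); bm=(g["z_map"]>0)&(tt[...,2]<-.06); b=tt[bm]; print("body y",b[:,1].min(),b[:,1].max(),"x",b[:,0].min(),b[:,0].max(),"zmax of |y|>.05",b[abs(b[:,1])>.05][:,2].max())
E
```

```text
3538 z max 0.0867761576536415 tool x -0.11818307524968596 -0.034677616327488114 tool y 0.17944342209454173 0.25730019317743125
[[0.48184455 0.32842615 0.00324786]
 [0.5006819  0.33491595 0.19158045]] [[0.49237328 0.28078217 0.00249875]
 [0.54049819 0.28919879 0.00327888]]
389 h 0.08585346982220121 [0.04641727 0.07044016] tool x [-0.10896315 -0.04477828] tool y [0.1779814  0.19899107]
body y -0.08027000707466518 0.08083209417147849 x -0.02252567057897073 0.05249364448827096 zmax of |y|>.05 -0.10424293623762228
```

The cup starts 178 mm off and the body reaches 95 mm, so it is clear. I'll lower to about 10 mm above the mat.

>>> move_arm:
  moves:
    - {"hand":26,"x":-0.01,"y":-0.07,"z":0.4,"wx":0,"wy":0,"wz":0}
    - {"hand":26,"x":0,"y":0,"z":0.7,"wx":0,"wy":0,"wz":0}
    - {"hand":26,"x":0,"y":0,"z":0.8,"wx":0,"wy":0,"wz":0}
    - {"hand":26,"x":0,"y":0,"z":0.8,"wx":0,"wy":0,"wz":0}
    - {"hand":26,"x":0,"y":0,"z":0.8,"wx":0,"wy":0,"wz":0}
    - {"hand":26,"x":0,"y":0,"z":0.8,"wx":0,"wy":0,"wz":0}
    - {"hand":26,"x":0,"y":0,"z":0.7,"wx":0,"wy":0,"wz":0}
    - {"hand":26,"x":0,"y":0,"z":0.6,"wx":0,"wy":0,"wz":0}
    - {"hand":26,"x":0,"y":0,"z":0.4,"wx":0,"wy":0,"wz":0}
    - {"hand":26,"x":0,"y":0,"z":0.2,"wx":0,"wy":0,"wz":0}
    - {"hand":26,"x":0,"y":0,"z":0,"wx":0,"wy":0,"wz":0}

```text
time_s: 21.5
position: [0.5563, 0.3452, -0.0193]
tcp_rot: [[-0.977, -0.213, -0.001], [-0.213, 0.977, -0.0], [0.001, -0.0, -1.0]]
force: [0.4, -0.7, -1.5]
opening: 0.384
```

```bash
python3 - <<'E'
from h import *
from rig import vision
s,c=wrist("w18")
a=vision.capture("scene");b=vision.capture("side")
cv2.imwrite("pics/m18.png",np.hstack([cv2.resize(a["image"][130:240,290:420,::-1],None,fx=3,fy=3),cv2.resize(b["image"][100:210,190:320,::-1],None,fx=3,fy=3)]))
E
```

```text
t 21.5 pos [ 0.5563  0.3452 -0.0193] yaw y 102.33 z [-9.e-04 -4.e-04 -1.e+00] F [ 0.4 -0.7 -1.5] open 0.384
```

View pics/m18.png

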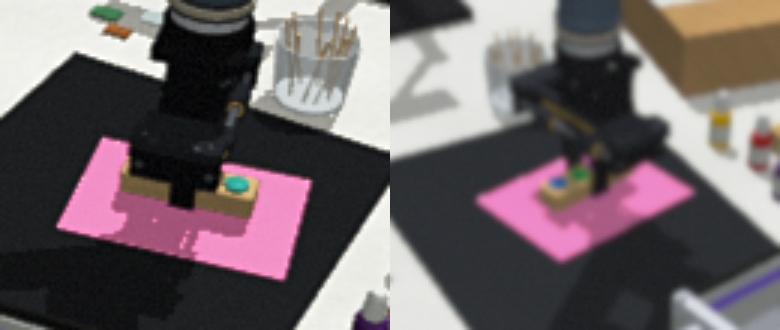

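The blank hovers over the mat centre. I'll creep down with a small y correction.

>>> move_arm:
  moves:
    - {"hand":26,"x":0,"y":0.06,"z":0.08,"wx":0,"wy":0,"wz":0}
    - {"hand":26,"x":0,"y":0,"z":0.08,"wx":0,"wy":0,"wz":0}
    - {"hand":26,"x":0,"y":0,"z":0.06,"wx":0,"wy":0,"wz":0}
    - {"hand":26,"x":0,"y":0,"z":0.06,"wx":0,"wy":0,"wz":0}
    - {"hand":26,"x":0,"y":0,"z":0.04,"wx":0,"wy":0,"wz":0}
    - {"hand":26,"x":0,"y":0,"z":0,"wx":0,"wy":0,"wz":0}

```text
time_s: 22.25
position: [0.5561, 0.3469, -0.0269]
tcp_rot: [[-0.977, -0.214, -0.0], [-0.214, 0.977, -0.0], [0.0, -0.0, -1.0]]
force: [-0.5, -0.4, -0.0]
opening: 0.387
```

>>> move_arm:
  moves:
    - {"hand":26,"x":0,"y":0,"z":0.03,"wx":0,"wy":0,"wz":0}
    - {"hand":26,"x":0,"y":0,"z":0.03,"wx":0,"wy":0,"wz":0}

```text
time_s: 22.45
position: [0.5563, 0.347, -0.0281]
tcp_rot: [[-0.977, -0.214, 0.0], [-0.214, 0.977, 0.0], [-0.0, 0.0, -1.0]]
force: [1.2, 0.1, -1.2]
opening: 0.392
```

>>> move_arm:
  moves:
    - {"hand":26,"x":0,"y":0,"z":0.03,"wx":0,"wy":0,"wz":0}

```text
time_s: 22.55
position: [0.5563, 0.347, -0.0289]
tcp_rot: [[-0.977, -0.214, 0.0], [-0.214, 0.977, 0.0], [-0.0, -0.0, -1.0]]
force: [-0.3, -0.7, 9.5]
opening: 0.386
```

Contact came at the predicted height (9.5 N). I'll ease off, release and retreat.

>>> move_arm:
  moves:
    - {"hand":26,"x":0,"y":0,"z":-0.02,"wx":0,"wy":0,"wz":0}
    - {"hand":36,"x":0,"y":0,"z":0,"wx":0,"wy":0,"wz":0}
    - {"hand":42,"x":0,"y":0,"z":0,"wx":0,"wy":0,"wz":0}
    - {"hand":55,"x":0,"y":0,"z":0,"wx":0,"wy":0,"wz":0}
    - {"hand":55,"x":0,"y":0,"z":0,"wx":0,"wy":0,"wz":0}
    - {"hand":55,"x":0,"y":0,"z":-0.3,"wx":0,"wy":0,"wz":0}
    - {"hand":55,"x":0,"y":0,"z":-0.6,"wx":0,"wy":0,"wz":0}
    - {"hand":60,"x":0,"y":0,"z":-0.8,"wx":0,"wy":0,"wz":0}
    - {"hand":60,"x":0,"y":0,"z":-0.8,"wx":0,"wy":0,"wz":0}
    - {"hand":60,"x":0,"y":0,"z":-0.8,"wx":0,"wy":0,"wz":0}
    - {"hand":60,"x":0,"y":0,"z":-0.8,"wx":0,"wy":0,"wz":0}
    - {"hand":60,"x":0,"y":0,"z":-0.8,"wx":0,"wy":0,"wz":0}
    - {"hand":60,"x":-0.6,"y":0,"z":-0.8,"wx":0,"wy":0,"wz":0}
    - {"hand":60,"x":-0.6,"y":0,"z":-0.8,"wx":0,"wy":0,"wz":0}
    - {"hand":60,"x":-0.6,"y":0,"z":-0.6,"wx":0,"wy":0,"wz":0}
    - {"hand":60,"x":0,"y":0,"z":0,"wx":0,"wy":0,"wz":0}
    - {"hand":60,"x":0,"y":0,"z":0,"wx":0,"wy":0,"wz":0}

```text
time_s: 24.25
position: [0.5997, 0.3565, 0.1498]
tcp_rot: [[-0.977, -0.214, 0.0], [-0.214, 0.977, 0.0], [-0.0, 0.0, -1.0]]
force: [-0.4, 0.6, -0.0]
opening: 0.69
```

```bash
python3 - <<'E'
from h import *
from rig import vision
s,c=wrist("w19")
for n in("scene","side"):
    a=vision.capture(n); np.savez(f"pics/{n}19.npz",**a); cv2.imwrite(f"pics/{n}19.png",a["image"][:,:,::-1])
im=c["image"].astype(int);R,G,B=im[...,0],im[...,1],im[...,2]
m=((R>90)&(R-G>40)&(B-G>20)).astype(np.uint8)
k,l,st,ce=cv2.connectedComponentsWithStats(m); i=1+np.argmax(st[1:,4])
cnt=max(cv2.findContours((l==i).astype(np.uint8),0,2)[0],key=cv2.contourArea)
q=np.array([ray(c,*p,.003)[:2] for p in cnt[:,0]],np.float32); print("mat",cv2.minAreaRect(q))
w=((R>90)&(R-B>45)&(G-B>20)&(R>G)).astype(np.uint8); w[235:]=0
k,l,st,ce=cv2.connectedComponentsWithStats(w); i=1+np.argmax(st[1:,4]); print(st[i])
q=np.array([ray(c,u,v,.027)[:2] for v,u in np.argwhere(l==i)],np.float32); print("wood",cv2.minAreaRect(q))
E
```

```text
t 24.25 pos [0.5997 0.3565 0.1498] yaw y 102.34 z [ 1.e-04  2.e-04 -1.e+00] F [-0.4  0.6 -0. ] open 0.69
mat ((0.5560073256492615, 0.34824082255363464), (0.19843119382858276, 0.15010514855384827), 12.49172592163086)
[ 236   69   36  123 2549]
wood ((0.5560311079025269, 0.34697502851486206), (0.11696615070104599, 0.03280218318104744), 12.802582740783691)
```

View pics/w19.png

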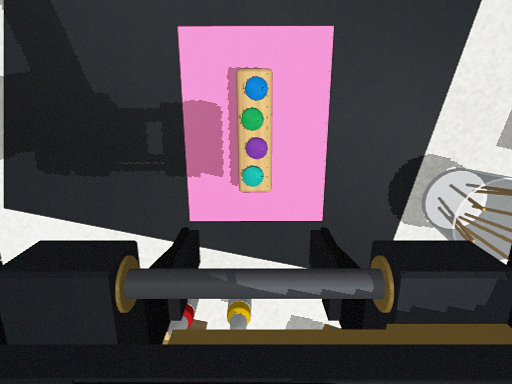

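View pics/scene19.png

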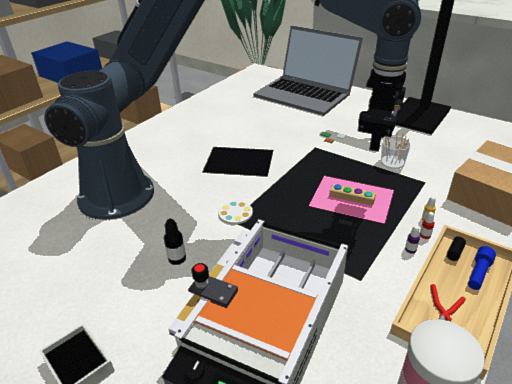

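View pics/side19.png

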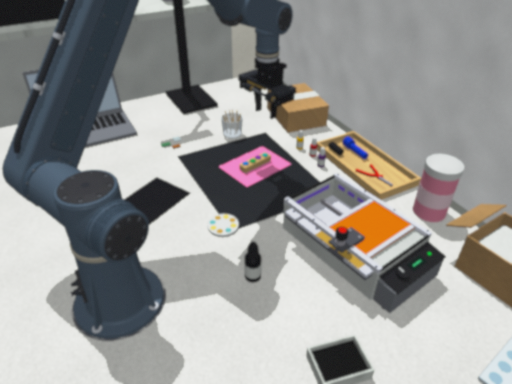

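The blank lies stones up at the mat centre, within about 1.3 mm and 0.3° of the mat's axes. The hatch is still latched open with the knob at scene (200,271), everything else stands where it did, and the robot is clear. I'm handing in.

```bash
python3 -c "
from rig import order
print(order.hand_in())"
```

```text
the job is handed in; nothing more can be done
None
```

The job is handed in at about 24 s of robot time: the hatch is latched open and the blank lies stones up in the middle of the pink mat.

**Hatch:** I pulled the knob up about 11–12 mm, slid the hatch about 124 mm and let the pin down on the keeper. I then pushed with the knob free until the pin dropped home at about 139 mm of travel. The knob top read 0.1634 m, the same as when the pin was home at the start. The push force read at most 13.7 N, against the 60 N limit for the pin.

**Blank:** I lifted it out by its long sides and set it down with about 9.5 N of contact. The last wrist image puts its centre 1.3 mm from the mat's centre and 0.3° off its axes. The scene and side views show everything else where it was.

**What disagreed:** The real fingertips sit about 36 mm behind the reported tool point. My first close on the knob therefore shut just above it without touching. The wrist depth image and both outside cameras confirmed the offset, and I allowed for it from then on.

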